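# Chase the thread of a press foot with a hand tap

## Task

The tap standing in the boss of the upturned press foot has to clean out the thread: fit the loose crank fully home over the tap's flat tang, then wind it clockwise (seen from above) half a turn forward and a quarter turn back, again and again, until the tap's collar lands on the boss and it will turn no further. Feel your way and never force the crank or the tap, as the tap snaps easily; leave the crank sitting on the tang with the collar still down, and don't disturb the other things on the counter.

Things in the scene. Friction and masses are not known exactly. Their poses are not given: they have to be found in the camera images.
- boss_top (a point): Upturned cast-aluminium foot of a countertop press, fixed to the counter: plate 130 x 100 x 14 mm with a round boss 44 mm across in its middle, its top 50 mm above the counter, and two ribs along x up to 34 mm high. This point: centre of the boss's top; x along the plate's long side, z up. The tap's axis is upright through it.
- tang (a point): Steel tap standing in the boss: a round stop collar 28 mm across, 10 mm thick, topped by an upright flat tang 30 mm long (x), 14 mm thick (y), 24 mm tall, bevelled at the top. This point: centre of the tang's top, 34 mm above the collar's underside, z up; turns with the tap. It sinks 4 mm per clockwise turn (0.64 mm per rad); at the start the collar is about 4 mm above the boss.
- tap (a joint): Turn of the tap, rad, growing clockwise seen from above (forward); between 0 and 0.3 at the start; half a turn is 3.14. It turns stiffly (about 0.22 N m both ways) and stays where left. The collar lands on the boss and stops it dead somewhere between 5.7 and 6.3, to be felt: winding takes some 4 N at the grip, and 20 N against the stop snaps the tap.
- hub (a point): Loose steel crank, 0.29 kg, lying flat: block hub 46 (x) x 34 (y) x 24 mm tall with a socket 32.5 (x) x 16.5 mm (y) right through it, mouth bevelled; an arm 18 mm wide, 10 mm thick, flush with the underside, runs along +x to the grip. This point: hub centre, 12 mm up, z up. Home: underside on the collar, tops of tang and hub level; either way round, about 0.08 rad of play each way.
- knob (a point): The crank's upright black grip: cylinder 20 mm across, from 11 to 49 mm above the crank's underside, 65 mm from the hub's centre along the crank's x. It spins freely about its own upright axis, so a hand can hold it without turning. This point: on its axis, 30 mm above the underside.
There are look-alikes about, which are no part of the job. What is shaped like the part that bears hub but blue or orange is not meant.

How it is judged (in metres and radians):
On the way, in this order (a step that is already met when the one before it is completed fails the run):
1. the crank is fully home on the tang (horizontal distance between hub and tang below 0.003 m and z of hub in the frame of tang below -0.009 m and angle between the x axis of hub and the x axis of tang, either way round below 0.2 rad), for 0.2 s.
2. the tap has been turned about half a turn forward (joint above 2.75) (value of joint tap above 2.75 rad and horizontal distance between hub and tang below 0.006 m and z of hub in the frame of tang below -0.006 m and angle between the x axis of hub and the x axis of tang, either way round below 0.2 rad), for 0.05 s.
3. then about a quarter turn back (joint below 2.3) (value of joint tap below 2.3 rad and horizontal distance between hub and tang below 0.006 m and z of hub in the frame of tang below -0.006 m and angle between the x axis of hub and the x axis of tang, either way round below 0.2 rad), for 0.05 s.
4. then about half a turn forward again (joint above 4.2) (value of joint tap above 4.2 rad and horizontal distance between hub and tang below 0.006 m and z of hub in the frame of tang below -0.006 m and angle between the x axis of hub and the x axis of tang, either way round below 0.2 rad), for 0.05 s.
5. then about a quarter turn back again (joint below 3.85) (value of joint tap below 3.85 rad and horizontal distance between hub and tang below 0.006 m and z of hub in the frame of tang below -0.006 m and angle between the x axis of hub and the x axis of tang, either way round below 0.2 rad), for 0.05 s.
6. then forward until the collar lands on the boss (joint above 5.88) (value of joint tap above 5.88 rad and horizontal distance between hub and tang below 0.006 m and z of hub in the frame of tang below -0.006 m and angle between the x axis of hub and the x axis of tang, either way round below 0.2 rad), for 0.05 s.
At the end, for the whole second after the job is handed in: The tap's collar is down on the boss (joint above 5.88 rad), and the crank sits level on the tang within about 4 mm of its fully seated place (hub centred within 4 mm), released and at rest (value of joint tap above 5.88 rad and horizontal distance between hub and tang below 0.004 m and z of hub in the frame of tang below -0.008 m and angle between the x axis of hub and the x axis of tang, either way round below 0.2 rad and velocity of joint tap between -0.05 and 0.05 rad/s and angle between hub's own z axis and vertical below 0.12 rad); the robot touches nothing.
It fails at once if the crank loads the tap with more than 90 N in all (some 20 N of push at the grip): the tap snaps (contact force between crank and tap above 90 N).
It fails at once if another thing on the counter is shoved more than 3 cm (distance of any of tub, syrup, jug, dish, spanner, plug, scraper, carton from where it was at the start of the episode above 0.03 m).
It also fails if it takes over 72 s, if anything falls off the work surface, if the arm or the gripper's body presses on something with over 40 N, if the wrist force passes 120 N, or if a joint passes its speed limit or range.

## Robot

A 6-joint arm with a two-finger parallel gripper is mounted at the origin on the work surface. World frame = base frame: x ahead of the robot, y to its left, z up, the work surface at z = 0. Lengths are in m, angles in degrees, forces in N, time in s.
With the tool pointing down it reaches from about 0.25 to 0.725 m from the base axis. Payload 9.7 kg.
Tool frame: the origin (TCP) lies on the centre line of the jaws, within the pads' length; the fingertips stand 11 mm ahead of it and the grasp point (between the pads) lies 8 mm behind it (manip.tcp_to_tips is the distance from the TCP to the fingertips, in m); z points along the fingers, y is the line along which they close (so a half turn about z gives the same grasp; the last joint's range is limited). The gripper opens to 85 mm and grips with 20 to 120 N. Pads are 22 mm wide; open, the fingers measure 114 mm over their backs; the gripper's body (76 mm by 85 mm) begins 54 mm behind the grasp point. The pads swing forward as they close: fully open they stand 13 mm farther back than shut.
Start: joints at [-71.792, 4.979, 10.078, 95.1, 0, 90], TCP at [0.172, -0.522, 0.242] pointing down, gripper open.
Joint ranges: [-179.16, 179.16], [-48.56, 103.87], [-65.8, 70.77], [-126.05, 130.52], [-82.76, 87.17], [-180, 180]. Speed limits (degrees/s): [127.2, 127.2, 147.25, 180, 180, 180].

## Interface

Orientations are given as a 3x3 rotation matrix whose columns are the frame's x, y, z axes.
In Python, from plant import observe, camera, camera_params, ticket, manip gives the robot as it stands.
- The arm moves only by the tool apply_moves, never from a script. Its argument "increments" is a list of rows, each an object with "travel": the shift along the tool's x, y, z in units of 40 mm (1.0 is 40 mm), a list of three; "spin": the turn about the tool's z in degrees; "fingers": the opening, from -1 (shut) to 1 (fully open). A call has exactly 8 rows; each row is the pose to reach, as a shift and turn from the pose commanded when the call began, along the tool's axes at that moment; what a row does not reach only later rows make up. A row lasts 1/8 s, in which the tool goes at most 62.5 mm and 10.7 degrees, less where a joint would pass 70% of its speed; a pose out of reach is approached as far as the arm can. A call with a gripper value outside its range is refused whole. The fingers move at their own pace and stop on an object; "force" is the grip in N (left out, the last holds). Time passes only in rows, so rows that repeat a pose let the fingers close, or fill a call up. It gives the time, the measured TCP pose, the force, the opening and the grip force at its end, in the units of the state.
- observe(): the state, without advancing time (a new reading comes with each control period).
- camera(name): name is "scene" or "top" or "wrist"; returns the picture (420x560x3 uint8, blue, green, red); there is no depth.
- camera_params(name): a dict with "fx", "fy", "cx", "cy" (pixels), "rvec" (rotation vector, rad) and "tvec" (3), from world to camera coordinates, as OpenCV has them. Camera axes: x right, y down, z forward; pixel columns grow to the right and rows downward; lengths in m; the calibration is good to about 2 mm. A picture is of the moment at which its call begins: read the wrist's pose just before it. camera_params takes no time and is no camera call; for the wrist camera it gives the pose at the moment of the call.
- ticket.job_done(): hands the job in; it is judged then, once.
The state is a dict: "clock": time; "qpos": joint angles; "qd": joint speeds; "effort": joint torques, N m; "tool_pos": TCP position; "orientation": TCP orientation; "ft_force": force on the tool from outside, world axes, zero at the start; "wrist_torque": the same for the moment, N m; "opening": finger opening in m; "finger_force": force on a finger pad.
Only numpy, scipy, OpenCV 4.12 (cv2) and the standard library are available. Lean on these libraries where they do the work, as an engineer would, in place of code of your own. Each camera call takes 0.05 s, during which the arm holds its last target. There are 200 camera calls.

## Working session

There is one attempt and no reset: what is moved stays moved. The work goes in short steps, Python scripts to look and compute and a tool call to move; the robot and the scene stay as the last step left them, time stands still between calls to the robot, and variables do not carry over. Pictures are saved under pics/ and viewed, at most 10 in all, crops included, and the job is handed in when it is done.

Besides the shell and the picture viewer there is one more tool, called after "Emit:" as name([rows], argument=value, ...), one row to a line, values as JSON. apply_moves: Moves the arm, as the interface text tells. Its arguments: {"type":"object","properties":{"increments":{"type":"array"},"force":{"type":"number"}},"required":["increments"]}

```bash
mkdir -p pics; ls; python3 - <<'E'
from plant import *
import cv2,numpy as np
s=observe();print(s)
for n in("top","scene"):
    cv2.imwrite(f"pics/{n}0.png",camera(n));print(n,camera_params(n))
E
```

```text
pics
{'clock': 0.0, 'qpos': array([-7.17903075e+01,  5.00994222e+00,  1.00335891e+01,  9.50983265e+01,
        3.96744222e-04,  9.00009241e+01]), 'qd': array([ 0.07141025,  0.02708779, -0.03100248,  0.08661616,  0.01798817,
        0.01832507]), 'effort': array([-4.26593382e-03, -5.20399153e+01,  4.64793098e+01,  1.63938623e-02,
       -1.89421162e-04,  4.77150820e-06]), 'tool_pos': array([ 0.17180798, -0.52225308,  0.24158641]), 'orientation': array([[ 9.49924244e-01,  3.12480031e-01, -4.00730664e-04],
       [ 3.12480288e-01, -9.49923434e-01,  1.24029338e-03],
       [ 6.90346572e-06, -1.30340519e-03, -9.99999151e-01]]), 'ft_force': array([-0.32598063,  0.17664733, -0.02591375]), 'wrist_torque': array([ 0.0117525 ,  0.00753939, -0.02322817]), 'finger_force': 0.0, 'opening': 0.0850410533001288}
top {'fx': 425.1971217583019, 'fy': 425.1971217583019, 'cx': 278.11389001632733, 'cy': 207.45186077224432, 'rvec': array([ 2.13162939, -2.17820384,  0.08748012]), 'tvec': array([0.06652209, 0.56464522, 0.71418087])}
scene {'fx': 535.9062454939757, 'fy': 535.9062454939757, 'cx': 279.6258280198547, 'cy': 215.23074683974917, 'rvec': array([ 1.69662528,  1.87721013, -0.76576285]), 'tvec': array([ 0.00932958, -0.3376898 ,  1.31708921])}
```

View pics/top0.png

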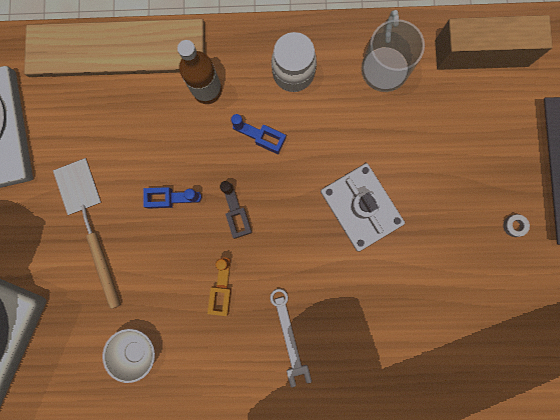

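View pics/scene0.png

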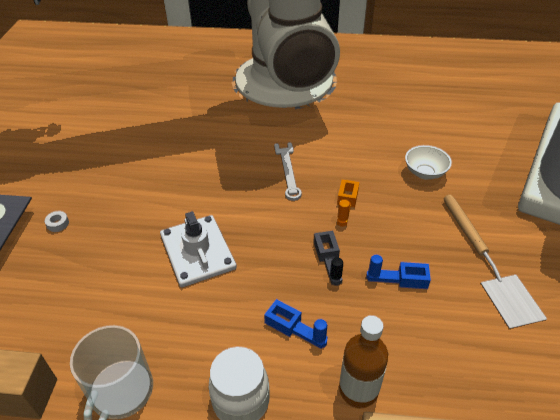

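Candidates (top view): the dark steel crank has its hub at (238,222) and knob at (227,187). The look-alikes are blue at (270,138), blue at (158,197) and orange at (219,302). I choose the steel one. The press foot is at (363,206), with the tang near (369,202).

```bash
cat > h.py <<'E'
from plant import *
import cv2,numpy as np
def ray(n,uv,z,P=None):
    P=P or camera_params(n);R=cv2.Rodrigues(np.array(P['rvec']))[0];C=-R.T@P['tvec']
    d=R.T@np.array([(uv[0]-P['cx'])/P['fx'],(uv[1]-P['cy'])/P['fy'],1]);return C+d*(z-C[2])/d[2]
def proj(n,X,P=None):
    P=P or camera_params(n);R=cv2.Rodrigues(np.array(P['rvec']))[0];c=R@X+P['tvec'];return [P['fx']*c[0]/c[2]+P['cx'],P['fy']*c[1]/c[2]+P['cy']]
E
python3 - <<'E'
from h import *
im=cv2.imread('pics/top0.png')
a=cv2.resize(im[170:250,200:270],None,fx=5.6,fy=7,interpolation=cv2.INTER_CUBIC)
a=cv2.resize(im[172:247,200:265],(390,450),interpolation=cv2.INTER_CUBIC) #6x
b=cv2.resize(im[165:240,330:395],(390,450),interpolation=cv2.INTER_CUBIC)
cv2.imwrite('pics/crop1.png',np.hstack([a,b]))
for nm,uv,z in[('hub',(238,222),.024),('knob',(227,187),.049),('tang',(369,202),.088)]:print(nm,ray('top',uv,z))
for c in[(365,164),(321,192),(405,221),(360,250)]:print(ray('top',c,.014))
E
```

```text
hub [0.5424724 0.1258343 0.024    ]
knob [0.60146246 0.14123296 0.049     ]
tang [ 0.56529879 -0.09356079  0.088     ]
[ 0.64284635 -0.10343233  0.014     ]
[ 0.59383991 -0.02279645  0.014     ]
[ 0.53843395 -0.16964367  0.014     ]
[ 0.48895523 -0.08822824  0.014     ]
```

View pics/crop1.png

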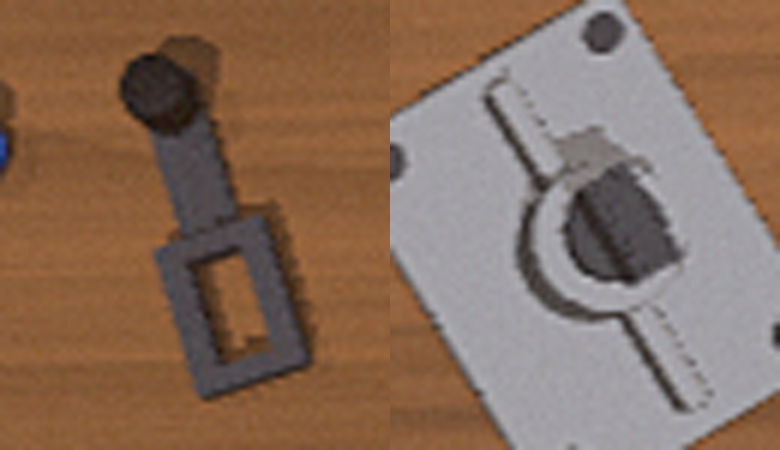

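The crop confirms the all-steel crank with the black knob. The tang's long side runs at about 30° in the world and the crank's arm at about 15°. Setting out to a point above the hub.

Emit:
apply_moves([
  {"travel": [0.8,-0.7,0],"spin": 0,"fingers": 1},
  {"travel": [1.8,-1.6,0],"spin": 0,"fingers": 1},
  {"travel": [2.8,-2.5,0],"spin": 0,"fingers": 1},
  {"travel": [3.8,-3.4,0],"spin": 0,"fingers": 1},
  {"travel": [4.8,-4.3,0],"spin": 0,"fingers": 1},
  {"travel": [5.8,-5.2,0],"spin": 0,"fingers": 1},
  {"travel": [6.8,-6.1,0],"spin": 0,"fingers": 1},
  {"travel": [7.6,-6.8,0],"spin": 0,"fingers": 1},
], force=40)

```text
clock: 1.1
tool_pos: [0.3762, -0.1672, 0.2422]
orientation: [[0.95, 0.313, 0.0], [0.313, -0.95, 0.0], [0.0, -0.0, -1.0]]
ft_force: [0.2, -1.0, 0.2]
opening: 0.0853
finger_force: 0.0
```

Emit:
apply_moves([
  {"travel": [0.9,-0.8,0],"spin": 0,"fingers": 1},
  {"travel": [1.9,-1.7,0],"spin": 0,"fingers": 1},
  {"travel": [2.9,-2.6,0.3],"spin": 0,"fingers": 1},
  {"travel": [3.9,-3.5,0.8],"spin": 0,"fingers": 1},
  {"travel": [4.9,-4.4,1.3],"spin": 0,"fingers": 1},
  {"travel": [5.7,-5.2,1.8],"spin": 0,"fingers": 1},
  {"travel": [6.2,-5.65,2.2],"spin": 0,"fingers": 1},
  {"travel": [6.2,-5.65,2.2],"spin": 0,"fingers": 1},
])

```text
clock: 2.1
tool_pos: [0.5401, 0.1244, 0.152]
orientation: [[0.949, 0.315, -0.004], [0.315, -0.949, -0.001], [-0.004, -0.0, -1.0]]
ft_force: [-0.4, -0.5, 0.4]
opening: 0.0853
finger_force: 0.0
```

```bash
python3 - <<'E'
from h import *
s=observe();print(s['qpos'],s['tool_pos'],s['orientation'].round(3),s['clock'])
P=camera_params('wrist');im=camera('wrist');cv2.imwrite('pics/w1.png',im)
import json;json.dump({k:np.array(v).tolist() for k,v in P.items()},open('w1.json','w'))
print(P)
E
```

```text
[ 1.29620975e+01  4.88810489e+00 -2.94456033e-03  8.53185402e+01
  7.13061015e-03  1.74624609e+02] [0.54012457 0.12435628 0.1520099 ] [[ 0.949  0.315 -0.004]
 [ 0.315 -0.949 -0.001]
 [-0.004 -0.    -1.   ]] 2.1
{'fx': 338.76001714710696, 'fy': 338.76001714710696, 'cx': 281.7896905903517, 'cy': 208.2534040503302, 'rvec': array([-2.36378724,  1.70780472,  0.23152755]), 'tvec': array([-0.05167739,  0.5205057 ,  0.43707239])}
```

View pics/w1.png

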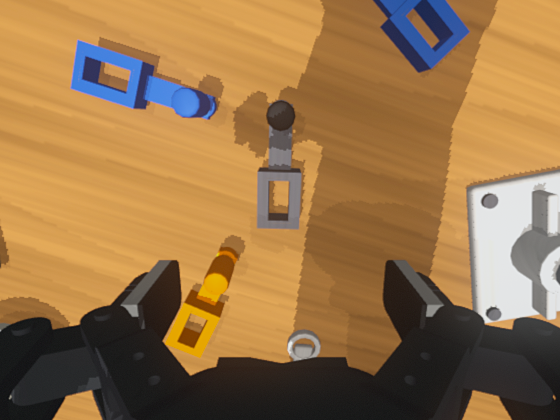

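The wrist view shows the steel hub's top centred at about (279.5,198), its knob top at (281,115), blue cranks left at (110,75) and upper right, and the orange one at (195,330).

```bash
python3 - <<'E'
from h import *
import json
P=json.load(open('w1.json'))
c=[ray('w',u,.024,P) for u in[(258,170.5),(301.5,168),(299.5,228.5),(258.5,228)]]
C=np.mean(c,0);k=ray('w',(281,115),.049,P)
print(np.round(c,4),C,k,np.linalg.norm(k-C), np.degrees(np.arctan2(*(k-C)[1::-1])))
print([np.linalg.norm(c[i]-c[i-1]) for i in range(4)])
for u in((187,102),(220,283),(240,245),(215,105)):print(ray('w',u,.03,P))
s=observe();R=s['orientation'];d=C-s['tool_pos'];print(R.T@d/.04)
E
```

```text
[[0.5579 0.1493 0.024 ]
 [0.5702 0.1181 0.024 ]
 [0.5234 0.1035 0.024 ]
 [0.5134 0.1351 0.024 ]] [0.54121156 0.12650963 0.024     ] [0.60264867 0.1453254  0.049     ] 0.06894599926595349 17.02777165169242
[np.float64(0.046738799851291084), np.float64(0.0335744456285409), np.float64(0.04909900447378363), np.float64(0.03312584470516218)]
[0.59005118 0.21202166 0.03      ]
[0.45965199 0.15131324 0.03      ]
[0.49707337 0.14511459 0.03      ]
[0.59435485 0.19246383 0.03      ]
[ 0.05809482 -0.06356777  3.23089204]
```

Emit:
apply_moves([
  {"travel": [0.06,-0.06,0.4],"spin": 1,"fingers": 1},
  {"travel": [0.06,-0.06,1.0],"spin": 1,"fingers": 1},
  {"travel": [0.06,-0.06,1.6],"spin": 1,"fingers": 1},
  {"travel": [0.06,-0.06,2.2],"spin": 1,"fingers": 1},
  {"travel": [0.06,-0.06,2.8],"spin": 1,"fingers": 1},
  {"travel": [0.06,-0.06,3.2],"spin": 1,"fingers": 1},
  {"travel": [0.06,-0.06,3.42],"spin": 1,"fingers": 1},
  {"travel": [0.06,-0.06,3.45],"spin": 1,"fingers": 1},
], force=40)

```text
clock: 3.15
tool_pos: [0.5421, 0.1259, 0.0162]
orientation: [[0.955, 0.295, -0.0], [0.295, -0.955, -0.0], [-0.0, -0.0, -1.0]]
ft_force: [0.6, -0.6, -0.1]
opening: 0.0848
finger_force: 0.0
```

Emit:
apply_moves([
  {"travel": [0,0,0],"spin": 0,"fingers": 0.2},
  {"travel": [0,0,0],"spin": 0,"fingers": -0.2},
  {"travel": [0,0,0],"spin": 0,"fingers": -1},
  {"travel": [0,0,0],"spin": 0,"fingers": -1},
  {"travel": [0,0,0],"spin": 0,"fingers": -1},
  {"travel": [0,0,0],"spin": 0,"fingers": -1},
  {"travel": [0,0,0],"spin": 0,"fingers": -1},
  {"travel": [0,0,0],"spin": 0,"fingers": -1},
])

```text
clock: 4.15
tool_pos: [0.5425, 0.1264, 0.017]
orientation: [[0.955, 0.296, 0.001], [0.296, -0.955, 0.0], [0.001, -0.0, -1.0]]
ft_force: [-1.1, 0.7, 5.7]
opening: 0.0332
finger_force: 41.4
```

Emit:
apply_moves([
  {"travel": [0,0,-0.2],"spin": 0,"fingers": -1},
  {"travel": [0,0,-0.8],"spin": 0,"fingers": -1},
  {"travel": [0,0,-1.6],"spin": 0,"fingers": -1},
  {"travel": [0,0.2,-2.4],"spin": 0,"fingers": -1},
  {"travel": [-0.2,0.7,-3.1],"spin": -3,"fingers": -1},
  {"travel": [-0.5,1.3,-3.5],"spin": -6,"fingers": -1},
  {"travel": [-0.8,1.9,-3.5],"spin": -9,"fingers": -1},
  {"travel": [-1.1,2.4,-3.5],"spin": -12,"fingers": -1},
])

```text
clock: 5.15
tool_pos: [0.5282, 0.0204, 0.1564]
orientation: [[0.872, 0.489, -0.0], [0.489, -0.872, -0.0], [-0.0, 0.0, -1.0]]
ft_force: [-0.3, -0.4, -2.1]
opening: 0.0327
finger_force: 40.4
```

Emit:
apply_moves([
  {"travel": [-0.05,0.4,0],"spin": -1,"fingers": -1},
  {"travel": [-0.15,0.8,0],"spin": -1,"fingers": -1},
  {"travel": [-0.25,1.0,0],"spin": -1,"fingers": -1},
  {"travel": [-0.25,1.0,0],"spin": -1,"fingers": -1},
  {"travel": [-0.25,1.0,0],"spin": -1,"fingers": -1},
  {"travel": [-0.25,1.0,0],"spin": -1,"fingers": -1},
  {"travel": [-0.25,1.0,0],"spin": -1,"fingers": -1},
  {"travel": [-0.25,1.0,0],"spin": -1,"fingers": -1},
])

```text
clock: 6.15
tool_pos: [0.5393, -0.0182, 0.1563]
orientation: [[0.864, 0.503, 0.0], [0.503, -0.864, 0.0], [0.0, 0.0, -1.0]]
ft_force: [0.3, 0.2, -3.5]
opening: 0.0329
finger_force: 40.4
```

```bash
python3 - <<'E'
from h import *
s=observe();print(s['qpos'],s['tool_pos'],s['orientation'].round(4),s['clock'],s['ft_force'],s['wrist_torque'],s['opening'])
P=camera_params('wrist');im=camera('wrist');cv2.imwrite('pics/w2.png',im)
import json;json.dump({k:np.array(v).tolist() for k,v in P.items()},open('w2.json','w'))
cv2.imwrite('pics/w2c.png',cv2.resize(im[60:360,180:560],None,fx=2,fy=2,interpolation=cv2.INTER_CUBIC))
E
```

```text
[-1.93229171e+00  2.66613728e+00 -1.86803117e+00  8.54636115e+01
  5.14858569e-04  1.47840134e+02] [ 0.53928105 -0.01819161  0.15631927] [[ 0.864   0.5034  0.    ]
 [ 0.5034 -0.864   0.    ]
 [ 0.      0.     -1.    ]] 6.15 [ 0.27693785  0.22613915 -3.54526656] [ 0.02395898  0.04202927 -0.01093662] 0.03289932939447273
```

View pics/w2c.png

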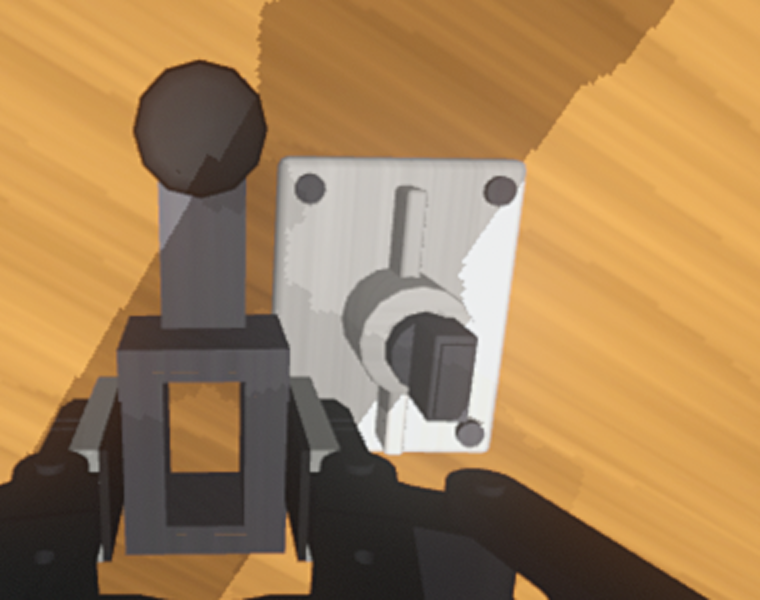

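The view shows the held hub's top at crop corners (118,350),(288,350),(285,552),(126,552), square in the jaws. The tang is near (455,380), nearly parallel to the hub. I'll zoom on the tang for its corners.

```bash
python3 - <<'E'
import cv2
im=cv2.imread('pics/w2.png')
a=im[205:285,350:430]
a=cv2.resize(a,(560,560),interpolation=cv2.INTER_CUBIC)
a=cv2.convertScaleAbs(a,alpha=1.8)
cv2.imwrite('pics/w2t.png',a)
E
```

```text
(no output)
```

View pics/w2t.png

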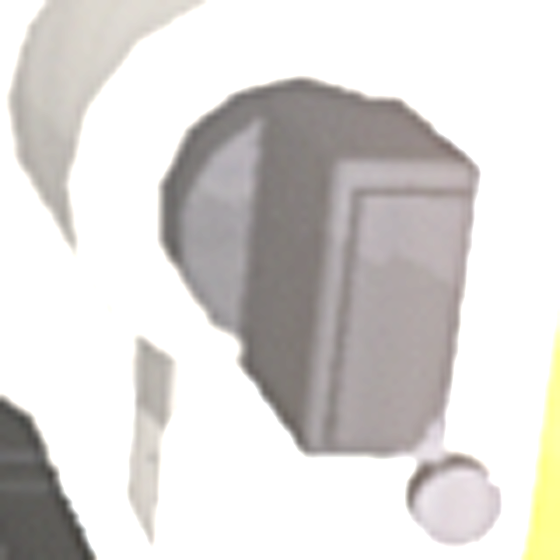

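```bash
python3 - <<'E'
from h import *
import json
P=json.load(open('w2.json'))
f=lambda u:(350+(u[0]-3)/7,205+(u[1]-3)/7)
g=lambda u:(180+(u[0]-.5)/2,60+(u[1]-.5)/2)
n=np.linalg.norm
def show(nm,c):
    C=np.mean(c,0);a=(c[0]+c[1]-c[2]-c[3])/2
    print(nm,C.round(4),'L',n(c[0]-c[3]),n(c[1]-c[2]),'W',n(c[0]-c[1]),n(c[2]-c[3]),'yaw',np.degrees(np.arctan2((c[0]-c[3])[1],(c[0]-c[3])[0])),np.degrees(np.arctan2((c[1]-c[2])[1],(c[1]-c[2])[0])));return C
t=show('tang inner',[ray('w',f(u),.088,P) for u in[(355,190),(472,188),(440,449),(329,451)]])
b=[ray('w',f(u),.086,P) for u in[(338,160),(478,166),(306,452)]]
print('outer L',n(b[0]-b[2]),'W',n(b[0]-b[1]),'mid',(b[1]+b[2])/2)
h=show('hub',[ray('w',g(u),.1633,P) for u in[(118,350),(288,350),(285,552),(126,552)]])
h2=show('socket',[ray('w',g(u),.1633,P) for u in[(163,380),(245,380),(243,527),(166,527)]])
k=ray('w',g((200,128)),.1883,P);print('knob',k,n((k-h)[:2]),np.degrees(np.arctan2(*(k-h)[1::-1])))
R=cv2.Rodrigues(np.array(P['rvec']))[0];print('cam',-R.T@P['tvec'],R[2])
# boss corners plate
for u in[(283,158),(527,160),(490,453)]:print(ray('w',g(u),.014,P))
T=np.array([[.864,.5034,0],[.5034,-.864,0],[0,0,-1]])
print('hub in tool mm',T.T@(h-[.5393,-.0182,.1563])*1000,'tang-hub units',T.T@(t-h)/.04)
E
```

```text
tang inner [ 0.5647 -0.095   0.088 ] L 0.025321376060693523 0.025310682835744426 W 0.010406556465421822 0.010181066528870514 yaw 30.010445631099113 29.499288785407167
outer L 0.028519036260662017 W 0.012626592429227349 mid [ 0.56483232 -0.09484945  0.086     ]
hub [ 0.5377 -0.0194  0.1633] L 0.045450155320175205 0.04545279971595812 W 0.03316422954284394 0.03380233773365967 yaw 30.429269730625208 31.233683016871538
socket [ 0.5376 -0.0194  0.1633] L 0.03311587516338171 0.033114300185314666 W 0.01619494840316794 0.016189858922848344 yaw 30.369879704302186 30.36108187286725
knob [0.59376144 0.01396425 0.1883    ] 0.06524666515437155 30.729361640662294
cam [0.59576895 0.01441473 0.28819169] [-0.22581818 -0.1309462  -0.96532857]
[ 0.59682949 -0.02111604  0.014     ]
[ 0.64492488 -0.1053481   0.014     ]
[ 0.53346061 -0.16956599  0.014     ]
hub in tool mm [-1.99497421  0.19830878 -7.        ] tang-hub units [-0.36752275  1.97340408  1.8825    ]
```

Emit:
apply_moves([
  {"travel": [-0.05,0.3,0],"spin": 0.7,"fingers": -1},
  {"travel": [-0.15,0.8,0],"spin": 0.7,"fingers": -1},
  {"travel": [-0.25,1.4,0],"spin": 0.7,"fingers": -1},
  {"travel": [-0.35,1.9,0.2],"spin": 0.7,"fingers": -1},
  {"travel": [-0.365,1.975,0.5],"spin": 0.7,"fingers": -1},
  {"travel": [-0.365,1.975,0.8],"spin": 0.7,"fingers": -1},
  {"travel": [-0.365,1.975,1.1],"spin": 0.7,"fingers": -1},
  {"travel": [-0.365,1.975,1.15],"spin": 0.7,"fingers": -1},
])

```text
clock: 7.2
tool_pos: [0.5658, -0.0934, 0.109]
orientation: [[0.87, 0.493, -0.002], [0.493, -0.87, 0.0], [-0.001, -0.001, -1.0]]
ft_force: [-0.5, -0.2, -2.4]
opening: 0.0333
finger_force: 40.5
```

Emit:
apply_moves([
  {"travel": [0,0,0],"spin": 0,"fingers": -1},
  {"travel": [0,0,0],"spin": 0,"fingers": -1},
  {"travel": [0,0,0.03],"spin": 0,"fingers": -1},
  {"travel": [0,0,0.06],"spin": 0,"fingers": -1},
  {"travel": [0,0,0.1],"spin": 0,"fingers": -1},
  {"travel": [0,0,0.14],"spin": 0,"fingers": -1},
  {"travel": [0,0,0.18],"spin": 0,"fingers": -1},
  {"travel": [0,0,0.2],"spin": 0,"fingers": -1},
])

```text
clock: 8.2
tool_pos: [0.5664, -0.094, 0.1021]
orientation: [[0.87, 0.493, -0.0], [0.493, -0.87, 0.0], [-0.0, -0.0, -1.0]]
ft_force: [-0.3, 0.3, -3.2]
opening: 0.0332
finger_force: 40.5
```

```bash
python3 - <<'E'
from h import *
s=observe();print(s['qpos'],s['tool_pos'],s['orientation'].round(4),s['clock'],s['ft_force'],s['wrist_torque'],s['opening'])
P=camera_params('wrist');im=camera('wrist')
import json;json.dump({k:np.array(v).tolist() for k,v in P.items()},open('w3.json','w'))
cv2.imwrite('pics/w3.png',im)
cv2.imwrite('pics/w3c.png',cv2.convertScaleAbs(cv2.resize(im[200:350,200:360],None,fx=4,fy=4,interpolation=cv2.INTER_CUBIC),alpha=1.5))
E
```

```text
[-9.42528815e+00  7.81889995e+00 -2.31700505e+00  7.98723791e+01
  4.48566740e-04  1.41068578e+02] [ 0.56639642 -0.094021    0.10213062] [[ 8.703e-01  4.925e-01 -1.000e-04]
 [ 4.925e-01 -8.703e-01  0.000e+00]
 [-1.000e-04 -1.000e-04 -1.000e+00]] 8.2 [-0.25676162  0.27833494 -3.20061786] [0.00610272 0.0148061  0.00023411] 0.03315829100685988
```

View pics/w3c.png

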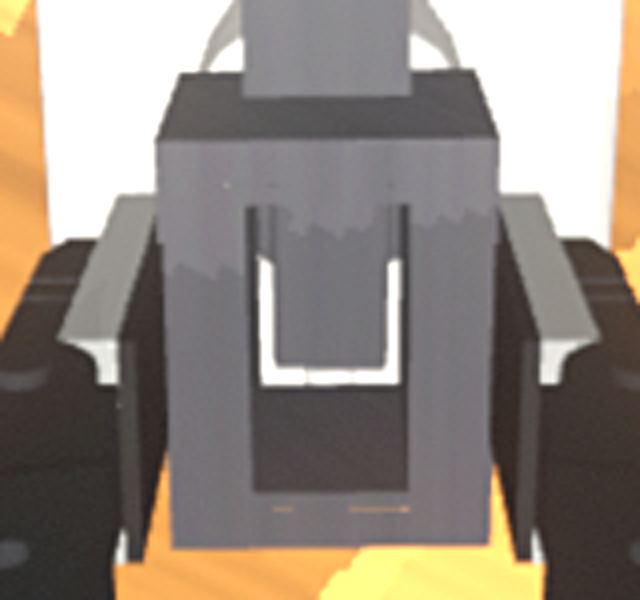

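Looking through the socket, the tang top is centred with an even gap at left and right (258–275 and 385–400). I'll lower gently.

Emit:
apply_moves([
  {"travel": [0,0,0.04],"spin": 0,"fingers": -1},
  {"travel": [0,0,0.08],"spin": 0,"fingers": -1},
  {"travel": [0,0,0.12],"spin": 0,"fingers": -1},
  {"travel": [0,0,0.16],"spin": 0,"fingers": -1},
  {"travel": [0,0,0.2],"spin": 0,"fingers": -1},
  {"travel": [0,0,0.24],"spin": 0,"fingers": -1},
  {"travel": [0,0,0.28],"spin": 0,"fingers": -1},
  {"travel": [0,0,0.3],"spin": 0,"fingers": -1},
])

```text
clock: 9.25
tool_pos: [0.5664, -0.094, 0.0901]
orientation: [[0.87, 0.493, -0.0], [0.493, -0.87, 0.0], [-0.0, -0.0, -1.0]]
ft_force: [-0.3, 0.1, -3.0]
opening: 0.0332
finger_force: 40.5
```

Emit:
apply_moves([
  {"travel": [0,0,0.04],"spin": 0,"fingers": -1},
  {"travel": [0,0,0.08],"spin": 0,"fingers": -1},
  {"travel": [0,0,0.12],"spin": 0,"fingers": -1},
  {"travel": [0,0,0.15],"spin": 0,"fingers": -1},
  {"travel": [0,0,0.18],"spin": 0,"fingers": -1},
  {"travel": [0,0,0.19],"spin": 0,"fingers": -1},
  {"travel": [0,0,0.2],"spin": 0,"fingers": -1},
  {"travel": [0,0,0.2],"spin": 0,"fingers": -1},
])

```text
clock: 10.25
tool_pos: [0.5664, -0.094, 0.0823]
orientation: [[0.87, 0.493, -0.0], [0.493, -0.87, 0.0], [-0.0, -0.0, -1.0]]
ft_force: [-0.6, 0.1, -2.1]
opening: 0.0327
finger_force: 40.5
```

Emit:
apply_moves([
  {"travel": [0,0,0],"spin": 0,"fingers": 0},
  {"travel": [0,0,0],"spin": 0,"fingers": 0.3},
  {"travel": [0,0,0],"spin": 0,"fingers": 0.3},
  {"travel": [0,0,-0.2],"spin": 0,"fingers": 0.3},
  {"travel": [0,0,-0.6],"spin": 0,"fingers": 0.3},
  {"travel": [0,0,-1.1],"spin": 0,"fingers": 0.3},
  {"travel": [0,0,-1.6],"spin": 0,"fingers": 0.3},
  {"travel": [0,0,-1.7],"spin": 0,"fingers": 0.3},
], force=20)

```text
clock: 11.25
tool_pos: [0.5673, -0.0942, 0.1528]
orientation: [[0.87, 0.493, 0.003], [0.493, -0.87, -0.001], [0.003, 0.002, -1.0]]
ft_force: [-0.5, 0.4, -0.3]
opening: 0.0557
finger_force: 0.0
```

```bash
python3 - <<'E'
from h import *
s=observe();print(s['qpos'],s['tool_pos'],s['orientation'].round(4),s['clock'],s['ft_force'],s['opening'])
P=camera_params('wrist');im=camera('wrist')
import json;json.dump({k:np.array(v).tolist() for k,v in P.items()},open('w4.json','w'))
cv2.imwrite('pics/w4.png',im)
cv2.imwrite('pics/w4c.png',cv2.convertScaleAbs(cv2.resize(im[50:350,180:380],None,fx=2,fy=2,interpolation=cv2.INTER_CUBIC),alpha=1.5))
E
```

```text
[-9.42468494e+00  7.32970868e+00  2.73806619e+00  8.52106420e+01
  1.21939820e-03  1.41069282e+02] [ 0.5673028  -0.09416159  0.15282198] [[ 8.703e-01  4.925e-01  3.400e-03]
 [ 4.925e-01 -8.703e-01 -5.000e-04]
 [ 2.700e-03  2.200e-03 -1.000e+00]] 11.25 [-0.47694206  0.38546061 -0.2893068 ] 0.0556551325878117
```

View pics/w4c.png

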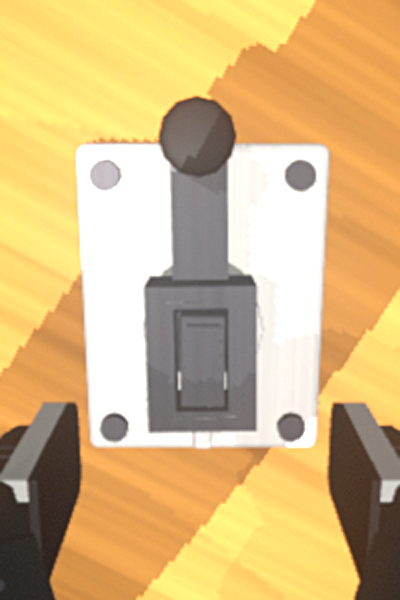

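The crank is seated: hub level on the collar, tang top flush in the socket. The knob's top is at crop (198,136), which is full-image (279,118). Next I measure the knob and go over it.

```bash
python3 - <<'E'
from h import *
import json
P=json.load(open('w4.json'))
g=lambda u:(180+(u[0]-.5)/2,50+(u[1]-.5)/2)
k=ray('w',g((197.5,136)),.113,P)
h=np.mean([ray('w',g(u),.088,P) for u in[(146,287),(256,287),(255,430),(149,431)]],0)
print(k,h,np.linalg.norm((k-h)[:2]),np.degrees(np.arctan2(*(k-h)[1::-1])))
s=observe();print(s['orientation'].T@(k-s['tool_pos'])/.04)
E
```

```text
[ 0.62304821 -0.0610817   0.113     ] [ 0.565593  -0.0945468  0.088    ] 0.06649071045219782 30.21889211114406
[ 1.62252602 -0.03121111  0.98175399]
```

Emit:
apply_moves([
  {"travel": [0.4,0,0],"spin": 0,"fingers": 0},
  {"travel": [0.9,-0.02,0],"spin": 0,"fingers": 0},
  {"travel": [1.4,-0.03,0],"spin": 0,"fingers": 0},
  {"travel": [1.62,-0.03,0.2],"spin": 0,"fingers": 0},
  {"travel": [1.62,-0.03,0.6],"spin": 0,"fingers": 0},
  {"travel": [1.62,-0.03,1.1],"spin": 0,"fingers": 0},
  {"travel": [1.62,-0.03,1.45],"spin": 0,"fingers": 0},
  {"travel": [1.62,-0.03,1.5],"spin": 0,"fingers": 0},
], force=20)

```text
clock: 12.3
tool_pos: [0.6212, -0.0612, 0.0887]
orientation: [[0.87, 0.492, -0.002], [0.492, -0.87, 0.0], [-0.002, -0.001, -1.0]]
ft_force: [-0.3, 0.2, 0.1]
opening: 0.0426
finger_force: 0.0
```

Emit:
apply_moves([
  {"travel": [0,0,0],"spin": 0,"fingers": 0},
  {"travel": [0,0,0],"spin": 0,"fingers": -0.3},
  {"travel": [0,0,0],"spin": 0,"fingers": -0.5},
  {"travel": [0,0,0],"spin": 0,"fingers": -0.7},
  {"travel": [0,0,0],"spin": 0,"fingers": -1},
  {"travel": [0,0,0],"spin": 0,"fingers": -1},
  {"travel": [0,0,0],"spin": 0,"fingers": -1},
  {"travel": [0,0,0],"spin": 0,"fingers": -1},
])

```text
clock: 13.3
tool_pos: [0.6225, -0.061, 0.0905]
orientation: [[0.87, 0.493, 0.001], [0.493, -0.87, 0.0], [0.001, 0.0, -1.0]]
ft_force: [1.5, 1.3, 3.0]
opening: 0.0192
finger_force: 21.1
```

```bash
python3 - <<'E'
from h import *
s=observe();R=s['orientation'];p=s['tool_pos'];print(s['qpos'],p,R.round(4),s['clock'],s['ft_force'],s['opening'])
print('rel hub in tool axes mm',R.T@(p-[.5652,-.0948,.09])*1000)
E
```

```text
[-5.59830085e+00  1.49378553e+01  4.65505847e+00  7.96797754e+01
  7.56720325e-03  1.44887087e+02] [ 0.62249462 -0.06098113  0.09051409] [[ 8.702e-01  4.926e-01  7.000e-04]
 [ 4.926e-01 -8.702e-01  1.000e-04]
 [ 6.000e-04  3.000e-04 -1.000e+00]] 13.3 [1.50515795 1.34033992 3.02499296] 0.019212849092955356
rel hub in tool axes mm [66.52051892 -1.20412336 -0.47380896]
```

```bash
cat > arc.py <<'E'
import numpy as np,sys,json
# tool axes, mm, origin = grip pose; rel angle a (rad, clockwise)
def pos(a,cx=0,cy=0): 
    f=a-.0185; return np.array([-65+cx+65*np.cos(f),1.2+cy+65*np.sin(f),.64*a])/40
def rows(a0,a1,n=8,F=-1,ca=(0,0),cb=(0,0)):
    base=pos(a0,*ca)
    return json.dumps([{"travel":(pos(a,*cb)-base).round(3).tolist(),"spin":0,"fingers":F} for a in np.linspace(a0,a1,n+1)[1:]])
if __name__=='__main__':
    v=[float(x) for x in sys.argv[1:]]
    for a,b in zip(v,v[1:]): print(a,b,rows(a,b))
E
cat > st.py <<'E'
from h import *
s=observe();p=s['tool_pos'];f=s['ft_force'];P0=np.array([.6225,-.0610,.0905])
X=np.array([.8702,.4926,0]);Y=np.array([.4926,-.8702,0])
d=p-P0;x=d@X*1000+65;y=d@Y*1000-1.2
ph=np.arctan2(y,x);r=np.array([np.cos(ph),np.sin(ph)]);F=np.array([f@X,f@Y])
print('t',s['clock'],'rel',round(ph+.0185,3),round(ph+.0185+2*np.pi,3),'r',round(np.hypot(x,y),2),'Frad',(F@r).round(2),'Ftan(cw)',(F@[-r[1],r[0]]).round(2),'Fz',f[2].round(2),'z',p[2].round(4),'j',s['qpos'].round(0),'open',s['opening'].round(4),'Fxy tool',F.round(1))
E
python3 arc.py 0 .4 .8; python3 st.py
```

```text
0.0 0.4 [{"travel": [-0.001, 0.081, 0.001], "spin": 0, "fingers": -1}, {"travel": [-0.005, 0.162, 0.002], "spin": 0, "fingers": -1}, {"travel": [-0.014, 0.243, 0.002], "spin": 0, "fingers": -1}, {"travel": [-0.026, 0.323, 0.003], "spin": 0, "fingers": -1}, {"travel": [-0.043, 0.403, 0.004], "spin": 0, "fingers": -1}, {"travel": [-0.064, 0.481, 0.005], "spin": 0, "fingers": -1}, {"travel": [-0.088, 0.559, 0.006], "spin": 0, "fingers": -1}, {"travel": [-0.117, 0.635, 0.006], "spin": 0, "fingers": -1}]
0.4 0.8 [{"travel": [-0.032, 0.075, 0.001], "spin": 0, "fingers": -1}, {"travel": [-0.068, 0.148, 0.002], "spin": 0, "fingers": -1}, {"travel": [-0.107, 0.219, 0.002], "spin": 0, "fingers": -1}, {"travel": [-0.15, 0.288, 0.003], "spin": 0, "fingers": -1}, {"travel": [-0.197, 0.354, 0.004], "spin": 0, "fingers": -1}, {"travel": [-0.246, 0.419, 0.005], "spin": 0, "fingers": -1}, {"travel": [-0.299, 0.48, 0.006], "spin": 0, "fingers": -1}, {"travel": [-0.355, 0.54, 0.006], "spin": 0, "fingers": -1}]Traceback (most recent call last):
  File "st.py", line 6, in <module>
    print('t',s['clock'],'rel',round(ph+.0185,3),round(ph+.0185+2*np.pi,3),'r',round(np.hypot(x,y),2),'Frad',(F@r).round(2),'Ftan(cw)',(F@[-r[1],r[0]]).round(2),'Fz',f[2].round(2),'z',p[2].round(4),'j',s['qpos'].round(0),'open',s['opening'].round(4),'Fxy tool',F.round(1))
                                                                                                                                                                                                                                    ^^^^^^^^^^^^^^^^^^
AttributeError: 'float' object has no attribute 'round'
```

Emit:
apply_moves([
  {"travel": [0,0.08,0],"spin": 0,"fingers": -1},
  {"travel": [-0.005,0.16,0],"spin": 0,"fingers": -1},
  {"travel": [-0.014,0.243,0],"spin": 0,"fingers": -1},
  {"travel": [-0.026,0.323,0.003],"spin": 0,"fingers": -1},
  {"travel": [-0.043,0.403,0.004],"spin": 0,"fingers": -1},
  {"travel": [-0.064,0.48,0.005],"spin": 0,"fingers": -1},
  {"travel": [-0.088,0.56,0.006],"spin": 0,"fingers": -1},
  {"travel": [-0.117,0.635,0.006],"spin": 0,"fingers": -1},
])

```text
clock: 14.3
tool_pos: [0.6307, -0.0856, 0.0901]
orientation: [[0.87, 0.493, 0.0], [0.493, -0.87, 0.0], [0.0, -0.0, -1.0]]
ft_force: [0.2, 3.6, 3.8]
opening: 0.0191
finger_force: 21.6
```

```bash
sed -i "s/s\['opening'\].round(4)/round(s['opening'],4)/" st.py; python3 st.py; python3 arc.py  .4 .9 1.6 2.4 3.2
```

```text
t 14.3 rel 0.403 6.686 r 64.74 Frad 0.69 Ftan(cw) -3.53 Fz 3.76 z 0.0901 j [ -8.  16.   7.  80.   0. 143.] open 0.0191 Fxy tool [ 2. -3.]
0.4 0.9 [{"travel": [-0.041, 0.093, 0.001], "spin": 0, "fingers": -1}, {"travel": [-0.087, 0.183, 0.002], "spin": 0, "fingers": -1}, {"travel": [-0.139, 0.271, 0.003], "spin": 0, "fingers": -1}, {"travel": [-0.197, 0.354, 0.004], "spin": 0, "fingers": -1}, {"travel": [-0.259, 0.434, 0.005], "spin": 0, "fingers": -1}, {"travel": [-0.326, 0.51, 0.006], "spin": 0, "fingers": -1}, {"travel": [-0.398, 0.582, 0.007], "spin": 0, "fingers": -1}, {"travel": [-0.475, 0.649, 0.008], "spin": 0, "fingers": -1}]
0.9 1.6 [{"travel": [-0.114, 0.086, 0.001], "spin": 0, "fingers": -1}, {"travel": [-0.234, 0.161, 0.003], "spin": 0, "fingers": -1}, {"travel": [-0.361, 0.225, 0.004], "spin": 0, "fingers": -1}, {"travel": [-0.493, 0.278, 0.006], "spin": 0, "fingers": -1}, {"travel": [-0.629, 0.32, 0.007], "spin": 0, "fingers": -1}, {"travel": [-0.768, 0.349, 0.008], "spin": 0, "fingers": -1}, {"travel": [-0.909, 0.366, 0.01], "spin": 0, "fingers": -1}, {"travel": [-1.05
[... 366 characters left out ...]
, {"travel": [-0.914, -0.294, 0.01], "spin": 0, "fingers": -1}, {"travel": [-1.043, -0.393, 0.011], "spin": 0, "fingers": -1}, {"travel": [-1.16, -0.505, 0.013], "spin": 0, "fingers": -1}]
2.4 3.2 [{"travel": [-0.106, -0.123, 0.002], "spin": 0, "fingers": -1}, {"travel": [-0.199, -0.256, 0.003], "spin": 0, "fingers": -1}, {"travel": [-0.278, -0.398, 0.005], "spin": 0, "fingers": -1}, {"travel": [-0.343, -0.547, 0.006], "spin": 0, "fingers": -1}, {"travel": [-0.393, -0.702, 0.008], "spin": 0, "fingers": -1}, {"travel": [-0.426, -0.861, 0.01], "spin": 0, "fingers": -1}, {"travel": [-0.444, -1.022, 0.011], "spin": 0, "fingers": -1}, {"travel": [-0.446, -1.184, 0.013], "spin": 0, "fingers": -1}]
```

Emit:
apply_moves([
  {"travel": [-0.041,0.093,0],"spin": 0,"fingers": -1},
  {"travel": [-0.087,0.183,0],"spin": 0,"fingers": -1},
  {"travel": [-0.139,0.271,0.003],"spin": 0,"fingers": -1},
  {"travel": [-0.197,0.354,0.004],"spin": 0,"fingers": -1},
  {"travel": [-0.259,0.434,0.005],"spin": 0,"fingers": -1},
  {"travel": [-0.326,0.51,0.006],"spin": 0,"fingers": -1},
  {"travel": [-0.398,0.582,0.007],"spin": 0,"fingers": -1},
  {"travel": [-0.475,0.65,0.008],"spin": 0,"fingers": -1},
])

```text
clock: 15.3
tool_pos: [0.6273, -0.1177, 0.0903]
orientation: [[0.87, 0.492, 0.001], [0.492, -0.87, 0.0], [0.001, 0.001, -1.0]]
ft_force: [0.8, 3.4, 6.3]
opening: 0.0194
finger_force: 23.1
```

```bash
python3 st.py
```

```text
t 15.3 rel 0.905 7.188 r 65.19 Frad -0.52 Ftan(cw) -3.41 Fz 6.28 z 0.0903 j [-11.  17.   7.  80.   0. 140.] open 0.0194 Fxy tool [ 2.3 -2.6]
```

Emit:
apply_moves([
  {"travel": [-0.114,0.086,-0.01],"spin": 0,"fingers": -1},
  {"travel": [-0.234,0.161,-0.01],"spin": 0,"fingers": -1},
  {"travel": [-0.361,0.225,-0.01],"spin": 0,"fingers": -1},
  {"travel": [-0.493,0.278,-0.01],"spin": 0,"fingers": -1},
  {"travel": [-0.629,0.32,-0.01],"spin": 0,"fingers": -1},
  {"travel": [-0.768,0.349,-0.01],"spin": 0,"fingers": -1},
  {"travel": [-0.909,0.366,-0.01],"spin": 0,"fingers": -1},
  {"travel": [-1.051,0.371,-0.01],"spin": 0,"fingers": -1},
])

```text
clock: 16.3
tool_pos: [0.5983, -0.1516, 0.091]
orientation: [[0.87, 0.492, 0.002], [0.492, -0.87, -0.0], [0.002, 0.002, -1.0]]
ft_force: [3.1, 1.8, 7.5]
opening: 0.0195
finger_force: 27.1
```

```bash
python3 st.py
```

```text
t 16.3 rel 1.6 7.883 r 65.71 Frad -0.07 Ftan(cw) -3.55 Fz 7.45 z 0.091 j [-14.  14.   3.  79.   0. 136.] open 0.0195 Fxy tool [ 3.5 -0. ]
```

Emit:
apply_moves([
  {"travel": [-0.08,-0.005,-0.01],"spin": 0,"fingers": -1},
  {"travel": [-0.162,-0.01,-0.015],"spin": 0,"fingers": -1},
  {"travel": [-0.242,-0.022,-0.015],"spin": 0,"fingers": -1},
  {"travel": [-0.322,-0.036,-0.015],"spin": 0,"fingers": -1},
  {"travel": [-0.4,-0.056,-0.015],"spin": 0,"fingers": -1},
  {"travel": [-0.479,-0.078,-0.015],"spin": 0,"fingers": -1},
  {"travel": [-0.556,-0.106,-0.015],"spin": 0,"fingers": -1},
  {"travel": [-0.631,-0.135,-0.015],"spin": 0,"fingers": -1},
])

```text
clock: 17.3
tool_pos: [0.5734, -0.1598, 0.0912]
orientation: [[0.871, 0.492, 0.001], [0.492, -0.871, -0.002], [0.0, 0.002, -1.0]]
ft_force: [4.2, -3.5, 4.9]
opening: 0.0194
finger_force: 24.4
```

```bash
python3 st.py;python3 arc.py  2 2.6 3.2
```

```text
t 17.3 rel 2.0 8.283 r 66.12 Frad 3.92 Ftan(cw) -3.79 Fz 4.88 z 0.0912 j [-16.  11.  -0.  79.  -0. 135.] open 0.0194 Fxy tool [1.9 5.1]
2.0 2.6 [{"travel": [-0.11, -0.053, 0.001], "spin": 0, "fingers": -1}, {"travel": [-0.215, -0.114, 0.002], "spin": 0, "fingers": -1}, {"travel": [-0.316, -0.182, 0.004], "spin": 0, "fingers": -1}, {"travel": [-0.411, -0.258, 0.005], "spin": 0, "fingers": -1}, {"travel": [-0.501, -0.341, 0.006], "spin": 0, "fingers": -1}, {"travel": [-0.583, -0.431, 0.007], "spin": 0, "fingers": -1}, {"travel": [-0.659, -0.526, 0.008], "spin": 0, "fingers": -1}, {"travel": [-0.728, -0.627, 0.01], "spin": 0, "fingers": -1}]
2.6 3.2 [{"travel": [-0.061, -0.106, 0.001], "spin": 0, "fingers": -1}, {"travel": [-0.114, -0.215, 0.002], "spin": 0, "fingers": -1}, {"travel": [-0.158, -0.329, 0.004], "spin": 0, "fingers": -1}, {"travel": [-0.194, -0.445, 0.005], "spin": 0, "fingers": -1}, {"travel": [-0.221, -0.564, 0.006], "spin": 0, "fingers": -1}, {"travel": [-0.238, -0.685, 0.007], "spin": 0, "fingers": -1}, {"travel": [-0.247, -0.806, 0.008], "spin": 0, "fingers": -1}, {"travel": [-0.247, -0.928, 0.01], "spin": 0, "fingers": -1}]
```

```bash
python3 -c "
from arc import *
c=(-.8,.4)
print(rows(2,2.6,ca=(0,0),cb=c))
print(rows(2.6,3.2,ca=c,cb=c))"
```

```text
[{"travel": [-0.13, -0.043, 0.001], "spin": 0, "fingers": -1}, {"travel": [-0.235, -0.104, 0.002], "spin": 0, "fingers": -1}, {"travel": [-0.336, -0.172, 0.004], "spin": 0, "fingers": -1}, {"travel": [-0.431, -0.248, 0.005], "spin": 0, "fingers": -1}, {"travel": [-0.521, -0.331, 0.006], "spin": 0, "fingers": -1}, {"travel": [-0.603, -0.421, 0.007], "spin": 0, "fingers": -1}, {"travel": [-0.679, -0.516, 0.008], "spin": 0, "fingers": -1}, {"travel": [-0.748, -0.617, 0.01], "spin": 0, "fingers": -1}]
[{"travel": [-0.061, -0.106, 0.001], "spin": 0, "fingers": -1}, {"travel": [-0.114, -0.215, 0.002], "spin": 0, "fingers": -1}, {"travel": [-0.158, -0.329, 0.004], "spin": 0, "fingers": -1}, {"travel": [-0.194, -0.445, 0.005], "spin": 0, "fingers": -1}, {"travel": [-0.221, -0.564, 0.006], "spin": 0, "fingers": -1}, {"travel": [-0.238, -0.685, 0.007], "spin": 0, "fingers": -1}, {"travel": [-0.247, -0.806, 0.008], "spin": 0, "fingers": -1}, {"travel": [-0.247, -0.928, 0.01], "spin": 0, "fingers": -1}]
```

Emit:
apply_moves([
  {"travel": [-0.125,-0.045,0],"spin": 0,"fingers": -1},
  {"travel": [-0.235,-0.104,0],"spin": 0,"fingers": -1},
  {"travel": [-0.336,-0.172,0],"spin": 0,"fingers": -1},
  {"travel": [-0.431,-0.248,0],"spin": 0,"fingers": -1},
  {"travel": [-0.521,-0.331,0],"spin": 0,"fingers": -1},
  {"travel": [-0.603,-0.421,0],"spin": 0,"fingers": -1},
  {"travel": [-0.679,-0.516,0],"spin": 0,"fingers": -1},
  {"travel": [-0.748,-0.617,0],"spin": 0,"fingers": -1},
])

```text
clock: 18.3
tool_pos: [0.5341, -0.1531, 0.0906]
orientation: [[0.871, 0.492, -0.001], [0.492, -0.871, -0.002], [-0.002, 0.001, -1.0]]
ft_force: [1.0, -6.6, 4.1]
opening: 0.0191
finger_force: 22.2
```

```bash
python3 st.py
```

```text
t 18.3 rel 2.606 8.889 r 67.31 Frad 5.24 Ftan(cw) -4.07 Fz 4.14 z 0.0906 j [-16.   6.  -6.  78.  -0. 135.] open 0.0191 Fxy tool [-2.3  6.2]
```

```bash
cat >> arc.py <<'E'
def blend(a0,a1,ca,cb,F=-1,z=True):
    b=pos(a0,*ca);o=[]
    for i in range(1,9):
        t=i/8;k=min(1,t*1.6);c=np.array(ca)*(1-k)+np.array(cb)*k
        d=(pos(a0+(a1-a0)*t,*c)-b).round(3).tolist()
        if not z:d[2]=0
        o.append({"travel":d,"spin":0,"fingers":F})
    return json.dumps(o)
E
python3 -c "
from arc import *
print(blend(2.6,3.2,(-.8,.4),(-2,1)))"
```

```text
[{"travel": [-0.067, -0.103, 0.001], "spin": 0, "fingers": -1}, {"travel": [-0.126, -0.209, 0.002], "spin": 0, "fingers": -1}, {"travel": [-0.176, -0.32, 0.004], "spin": 0, "fingers": -1}, {"travel": [-0.218, -0.433, 0.005], "spin": 0, "fingers": -1}, {"travel": [-0.251, -0.549, 0.006], "spin": 0, "fingers": -1}, {"travel": [-0.268, -0.67, 0.007], "spin": 0, "fingers": -1}, {"travel": [-0.277, -0.791, 0.008], "spin": 0, "fingers": -1}, {"travel": [-0.277, -0.913, 0.01], "spin": 0, "fingers": -1}]
```

Emit:
apply_moves([
  {"travel": [-0.07,-0.103,0],"spin": 0,"fingers": -1},
  {"travel": [-0.13,-0.209,0],"spin": 0,"fingers": -1},
  {"travel": [-0.18,-0.32,0],"spin": 0,"fingers": -1},
  {"travel": [-0.22,-0.433,0],"spin": 0,"fingers": -1},
  {"travel": [-0.25,-0.55,0],"spin": 0,"fingers": -1},
  {"travel": [-0.268,-0.67,0],"spin": 0,"fingers": -1},
  {"travel": [-0.277,-0.79,0],"spin": 0,"fingers": -1},
  {"travel": [-0.277,-0.913,0],"spin": 0,"fingers": -1},
])

```text
clock: 19.3
tool_pos: [0.5065, -0.1255, 0.0904]
orientation: [[0.87, 0.493, -0.001], [0.493, -0.87, -0.0], [-0.001, -0.0, -1.0]]
ft_force: [-1.5, -4.9, 1.5]
opening: 0.0192
finger_force: 21.5
```

```bash
python3 st.py
```

```text
t 19.3 rel -3.091 3.192 r 67.73 Frad 3.62 Ftan(cw) -3.64 Fz 1.55 z 0.0904 j [-14.   1. -11.  78.  -0. 137.] open 0.0192 Fxy tool [-3.7  3.5]
```

```bash
python3 -c "
from arc import *
print(blend(3.2,2.5,(-2,1),(-2.6,1)))
print(blend(2.5,1.75,(-2.6,1),(-2.6,1)))"
```

```text
[{"travel": [-0.002, 0.142, -0.001], "spin": 0, "fingers": -1}, {"travel": [0.008, 0.284, -0.003], "spin": 0, "fingers": -1}, {"travel": [0.03, 0.424, -0.004], "spin": 0, "fingers": -1}, {"travel": [0.064, 0.561, -0.006], "spin": 0, "fingers": -1}, {"travel": [0.11, 0.694, -0.007], "spin": 0, "fingers": -1}, {"travel": [0.171, 0.823, -0.008], "spin": 0, "fingers": -1}, {"travel": [0.243, 0.945, -0.01], "spin": 0, "fingers": -1}, {"travel": [0.325, 1.061, -0.011], "spin": 0, "fingers": -1}]
[{"travel": [0.099, 0.116, -0.002], "spin": 0, "fingers": -1}, {"travel": [0.208, 0.222, -0.003], "spin": 0, "fingers": -1}, {"travel": [0.327, 0.317, -0.005], "spin": 0, "fingers": -1}, {"travel": [0.454, 0.401, -0.006], "spin": 0, "fingers": -1}, {"travel": [0.589, 0.472, -0.008], "spin": 0, "fingers": -1}, {"travel": [0.729, 0.531, -0.009], "spin": 0, "fingers": -1}, {"travel": [0.875, 0.576, -0.011], "spin": 0, "fingers": -1}, {"travel": [1.024, 0.608, -0.012], "spin": 0, "fingers": -1}]
```

Emit:
apply_moves([
  {"travel": [0,0.142,0],"spin": 0,"fingers": -1},
  {"travel": [0.008,0.284,-0.003],"spin": 0,"fingers": -1},
  {"travel": [0.03,0.424,-0.005],"spin": 0,"fingers": -1},
  {"travel": [0.064,0.56,-0.006],"spin": 0,"fingers": -1},
  {"travel": [0.11,0.694,-0.008],"spin": 0,"fingers": -1},
  {"travel": [0.171,0.823,-0.01],"spin": 0,"fingers": -1},
  {"travel": [0.243,0.945,-0.012],"spin": 0,"fingers": -1},
  {"travel": [0.325,1.06,-0.014],"spin": 0,"fingers": -1},
])

```text
clock: 20.3
tool_pos: [0.5395, -0.1559, 0.0909]
orientation: [[0.87, 0.493, -0.001], [0.493, -0.87, 0.001], [-0.0, -0.001, -1.0]]
ft_force: [-1.7, 5.6, 0.7]
opening: 0.0193
finger_force: 22.0
```

```bash
python3 st.py
```

```text
t 20.3 rel 2.516 8.799 r 67.48 Frad -4.49 Ftan(cw) 3.76 Fz 0.71 z 0.0909 j [-16.   6.  -5.  79.   0. 134.] open 0.0193 Fxy tool [ 1.3 -5.7]
```

```bash
python3 -c "
from arc import *
c=(-1.8,.7)
print(blend(2.5,1.75,(-2.6,1),c))
print(blend(1.75,2.5,c,c))
print(blend(2.5,3.3,c,c))
print(blend(3.3,4.1,c,c))
print(blend(4.1,4.75,c,c))"
```

```text
[{"travel": [0.103, 0.114, -0.002], "spin": 0, "fingers": -1}, {"travel": [0.216, 0.219, -0.003], "spin": 0, "fingers": -1}, {"travel": [0.339, 0.313, -0.005], "spin": 0, "fingers": -1}, {"travel": [0.47, 0.395, -0.006], "spin": 0, "fingers": -1}, {"travel": [0.609, 0.465, -0.008], "spin": 0, "fingers": -1}, {"travel": [0.749, 0.524, -0.009], "spin": 0, "fingers": -1}, {"travel": [0.895, 0.569, -0.011], "spin": 0, "fingers": -1}, {"travel": [1.044, 0.6, -0.012], "spin": 0, "fingers": -1}]
[{"travel": [-0.149, -0.031, 0.001], "spin": 0, "fingers": -1}, {"travel": [-0.294, -0.077, 0.003], "spin": 0, "fingers": -1}, {"travel": [-0.435, -0.135, 0.004], "spin": 0, "fingers": -1}, {"travel": [-0.569, -0.207, 0.006], "spin": 0, "fingers": -1}, {"travel": [-0.697, -0.29, 0.007], "spin": 0, "fingers": -1}, {"travel": [-0.815, -0.386, 0.009], "spin": 0, "fingers": -1}, {"travel": [-0.925, -0.492, 0.01], "spin": 0, "fingers": -1}, {"travel": [-1.024, -0.608, 0.012], "spin": 0, "fingers": -1}]
[{"travel": [-0.093, -0.133, 0.002], "spin": 0, "fingers": -1}, {"travel": [-0.172, -0.275, 0.003], "sp
[... 687 characters left out ...]
n": 0, "fingers": -1}, {"travel": [0.409, -0.869, 0.01], "spin": 0, "fingers": -1}, {"travel": [0.524, -0.983, 0.011], "spin": 0, "fingers": -1}, {"travel": [0.651, -1.086, 0.013], "spin": 0, "fingers": -1}]
[{"travel": [0.11, -0.073, 0.001], "spin": 0, "fingers": -1}, {"travel": [0.225, -0.138, 0.003], "spin": 0, "fingers": -1}, {"travel": [0.345, -0.193, 0.004], "spin": 0, "fingers": -1}, {"travel": [0.469, -0.237, 0.005], "spin": 0, "fingers": -1}, {"travel": [0.597, -0.272, 0.007], "spin": 0, "fingers": -1}, {"travel": [0.726, -0.296, 0.008], "spin": 0, "fingers": -1}, {"travel": [0.858, -0.31, 0.009], "spin": 0, "fingers": -1}, {"travel": [0.99, -0.313, 0.01], "spin": 0, "fingers": -1}]
```

Emit:
apply_moves([
  {"travel": [0.103,0.114,0],"spin": 0,"fingers": -1},
  {"travel": [0.216,0.219,-0.003],"spin": 0,"fingers": -1},
  {"travel": [0.339,0.313,-0.005],"spin": 0,"fingers": -1},
  {"travel": [0.47,0.395,-0.006],"spin": 0,"fingers": -1},
  {"travel": [0.61,0.465,-0.008],"spin": 0,"fingers": -1},
  {"travel": [0.75,0.524,-0.01],"spin": 0,"fingers": -1},
  {"travel": [0.895,0.57,-0.011],"spin": 0,"fingers": -1},
  {"travel": [1.044,0.6,-0.012],"spin": 0,"fingers": -1},
])

```text
clock: 21.3
tool_pos: [0.5872, -0.1565, 0.0914]
orientation: [[0.87, 0.492, -0.002], [0.492, -0.87, 0.0], [-0.001, -0.001, -1.0]]
ft_force: [-5.2, 2.3, 3.3]
opening: 0.0194
finger_force: 23.1
```

```bash
python3 st.py
```

```text
t 21.3 rel 1.785 8.068 r 65.76 Frad -3.8 Ftan(cw) 4.19 Fz 3.27 z 0.0914 j [-15.  13.   2.  79.  -0. 136.] open 0.0194 Fxy tool [-3.4 -4.5]
```

Emit:
apply_moves([
  {"travel": [-0.149,-0.031,0],"spin": 0,"fingers": -1},
  {"travel": [-0.294,-0.077,0],"spin": 0,"fingers": -1},
  {"travel": [-0.435,-0.135,0],"spin": 0,"fingers": -1},
  {"travel": [-0.57,-0.207,0],"spin": 0,"fingers": -1},
  {"travel": [-0.697,-0.29,0.003],"spin": 0,"fingers": -1},
  {"travel": [-0.815,-0.386,0.005],"spin": 0,"fingers": -1},
  {"travel": [-0.925,-0.492,0.006],"spin": 0,"fingers": -1},
  {"travel": [-1.024,-0.608,0.008],"spin": 0,"fingers": -1},
])

```text
clock: 22.3
tool_pos: [0.5395, -0.1564, 0.0917]
orientation: [[0.871, 0.492, 0.0], [0.492, -0.871, -0.002], [-0.001, 0.002, -1.0]]
ft_force: [2.0, -4.2, 2.9]
opening: 0.0193
finger_force: 21.6
```

```bash
python3 st.py
```

```text
t 22.3 rel 2.514 8.797 r 67.97 Frad 3.04 Ftan(cw) -3.48 Fz 2.86 z 0.0917 j [-16.   6.  -5.  79.  -0. 134.] open 0.0193 Fxy tool [-0.3  4.6]
```

Emit:
apply_moves([
  {"travel": [-0.093,-0.133,0],"spin": 0,"fingers": -1},
  {"travel": [-0.172,-0.275,0.002],"spin": 0,"fingers": -1},
  {"travel": [-0.237,-0.424,0.004],"spin": 0,"fingers": -1},
  {"travel": [-0.287,-0.58,0.006],"spin": 0,"fingers": -1},
  {"travel": [-0.321,-0.737,0.007],"spin": 0,"fingers": -1},
  {"travel": [-0.338,-0.9,0.009],"spin": 0,"fingers": -1},
  {"travel": [-0.34,-1.06,0.01],"spin": 0,"fingers": -1},
  {"travel": [-0.325,-1.223,0.012],"spin": 0,"fingers": -1},
])

```text
clock: 23.3
tool_pos: [0.5033, -0.12, 0.091]
orientation: [[0.871, 0.492, -0.002], [0.492, -0.871, -0.002], [-0.002, 0.001, -1.0]]
ft_force: [-2.3, -5.1, 3.3]
opening: 0.0196
finger_force: 21.7
```

```bash
python3 st.py
```

```text
t 23.3 rel -2.997 3.286 r 68.38 Frad 4.08 Ftan(cw) -3.87 Fz 3.34 z 0.091 j [-13.   0. -11.  78.  -0. 137.] open 0.0196 Fxy tool [-4.5  3.3]
```

Emit:
apply_moves([
  {"travel": [0.025,-0.16,0.002],"spin": 0,"fingers": -1},
  {"travel": [0.068,-0.315,0.003],"spin": 0,"fingers": -1},
  {"travel": [0.125,-0.465,0.005],"spin": 0,"fingers": -1},
  {"travel": [0.2,-0.61,0.006],"spin": 0,"fingers": -1},
  {"travel": [0.291,-0.744,0.008],"spin": 0,"fingers": -1},
  {"travel": [0.394,-0.87,0.01],"spin": 0,"fingers": -1},
  {"travel": [0.51,-0.983,0.011],"spin": 0,"fingers": -1},
  {"travel": [0.636,-1.086,0.013],"spin": 0,"fingers": -1},
])

```text
clock: 24.3
tool_pos: [0.5043, -0.0688, 0.0905]
orientation: [[0.87, 0.492, -0.002], [0.492, -0.87, -0.0], [-0.002, -0.001, -1.0]]
ft_force: [-3.8, -1.5, 6.6]
opening: 0.0194
finger_force: 22.0
```

```bash
python3 st.py
```

```text
t 24.3 rel -2.223 4.06 r 67.18 Frad 2.93 Ftan(cw) -2.82 Fz 6.55 z 0.0905 j [ -8.  -1. -13.  78.  -0. 143.] open 0.0194 Fxy tool [-4.  -0.5]
```

Emit:
apply_moves([
  {"travel": [0.11,-0.073,-0.005],"spin": 0,"fingers": -1},
  {"travel": [0.225,-0.138,-0.005],"spin": 0,"fingers": -1},
  {"travel": [0.345,-0.193,-0.005],"spin": 0,"fingers": -1},
  {"travel": [0.47,-0.237,-0.005],"spin": 0,"fingers": -1},
  {"travel": [0.597,-0.272,-0.005],"spin": 0,"fingers": -1},
  {"travel": [0.726,-0.296,-0.005],"spin": 0,"fingers": -1},
  {"travel": [0.858,-0.31,-0.005],"spin": 0,"fingers": -1},
  {"travel": [0.99,-0.313,-0.005],"spin": 0,"fingers": -1},
])

```text
clock: 25.3
tool_pos: [0.5326, -0.0382, 0.0905]
orientation: [[0.87, 0.493, -0.002], [0.493, -0.87, 0.0], [-0.001, -0.001, -1.0]]
ft_force: [-4.3, -0.5, 5.1]
opening: 0.0188
finger_force: 21.9
```

```bash
python3 st.py; python3 -c "
from arc import *
c=(-2.4,.7)
for a,b in((4.75,4.05),(4.05,3.3),(3.3,4.1),(4.1,4.9),(4.9,5.4)):print(a,b,blend(a,b,c,c))"
```

```text
t 25.3 rel -1.582 4.701 r 65.39 Frad 1.83 Ftan(cw) -3.9 Fz 5.14 z 0.0905 j [ -4.   3.  -9.  78.   0. 146.] open 0.0188 Fxy tool [-4.  -1.7]
4.75 4.05 [{"travel": [-0.142, 0.004, -0.001], "spin": 0, "fingers": -1}, {"travel": [-0.283, 0.019, -0.003], "spin": 0, "fingers": -1}, {"travel": [-0.423, 0.048, -0.004], "spin": 0, "fingers": -1}, {"travel": [-0.559, 0.088, -0.006], "spin": 0, "fingers": -1}, {"travel": [-0.691, 0.14, -0.007], "spin": 0, "fingers": -1}, {"travel": [-0.819, 0.203, -0.008], "spin": 0, "fingers": -1}, {"travel": [-0.94, 0.277, -0.01], "spin": 0, "fingers": -1}, {"travel": [-1.054, 0.362, -0.011], "spin": 0, "fingers": -1}]
4.05 3.3 [{"travel": [-0.114, 0.101, -0.002], "spin": 0, "fingers": -1}, {"travel": [-0.217, 0.213, -0.003], "spin": 0, "fingers": -1}, {"travel": [-0.31, 0.334, -0.004], "spin": 0, "fingers": -1}, {"travel": [-0.391, 0.462, -0.006], "spin": 0, "fingers": -1}, {"travel": [-0.46, 0.598, -0.008], "spin": 0, "fingers": -1}, {"travel": [-0.516, 0.74, -0.009], "spin": 0, "fingers": -1}, {"travel": [-0.558, 0.886, -0.01], "spin": 0, "fingers": -1}, {
[... 859 characters left out ...]
n": 0, "fingers": -1}, {"travel": [0.908, -0.312, 0.01], "spin": 0, "fingers": -1}, {"travel": [1.071, -0.309, 0.011], "spin": 0, "fingers": -1}, {"travel": [1.232, -0.29, 0.013], "spin": 0, "fingers": -1}]
4.9 5.4 [{"travel": [0.1, 0.02, 0.001], "spin": 0, "fingers": -1}, {"travel": [0.198, 0.047, 0.002], "spin": 0, "fingers": -1}, {"travel": [0.294, 0.079, 0.003], "spin": 0, "fingers": -1}, {"travel": [0.388, 0.117, 0.004], "spin": 0, "fingers": -1}, {"travel": [0.479, 0.162, 0.005], "spin": 0, "fingers": -1}, {"travel": [0.568, 0.211, 0.006], "spin": 0, "fingers": -1}, {"travel": [0.653, 0.267, 0.007], "spin": 0, "fingers": -1}, {"travel": [0.734, 0.327, 0.008], "spin": 0, "fingers": -1}]
```

Emit:
apply_moves([
  {"travel": [-0.142,0.004,0],"spin": 0,"fingers": -1},
  {"travel": [-0.283,0.019,-0.003],"spin": 0,"fingers": -1},
  {"travel": [-0.423,0.048,-0.005],"spin": 0,"fingers": -1},
  {"travel": [-0.56,0.088,-0.008],"spin": 0,"fingers": -1},
  {"travel": [-0.691,0.14,-0.01],"spin": 0,"fingers": -1},
  {"travel": [-0.819,0.203,-0.012],"spin": 0,"fingers": -1},
  {"travel": [-0.94,0.277,-0.014],"spin": 0,"fingers": -1},
  {"travel": [-1.054,0.362,-0.015],"spin": 0,"fingers": -1},
])

```text
clock: 26.3
tool_pos: [0.5033, -0.0718, 0.0909]
orientation: [[0.87, 0.493, -0.001], [0.493, -0.87, 0.001], [-0.0, -0.002, -1.0]]
ft_force: [-2.6, 4.9, 2.0]
opening: 0.0193
finger_force: 21.6
```

```bash
python3 st.py
```

```text
t 26.3 rel -2.269 4.014 r 67.06 Frad 4.1 Ftan(cw) 3.76 Fz 1.99 z 0.0909 j [ -8.  -1. -13.  78.   0. 142.] open 0.0193 Fxy tool [ 0.1 -5.6]
```

Emit:
apply_moves([
  {"travel": [-0.114,0.101,-0.002],"spin": 0,"fingers": -1},
  {"travel": [-0.217,0.213,-0.003],"spin": 0,"fingers": -1},
  {"travel": [-0.31,0.334,-0.005],"spin": 0,"fingers": -1},
  {"travel": [-0.39,0.462,-0.006],"spin": 0,"fingers": -1},
  {"travel": [-0.46,0.6,-0.008],"spin": 0,"fingers": -1},
  {"travel": [-0.516,0.74,-0.009],"spin": 0,"fingers": -1},
  {"travel": [-0.558,0.886,-0.01],"spin": 0,"fingers": -1},
  {"travel": [-0.586,1.036,-0.012],"spin": 0,"fingers": -1},
])

```text
clock: 27.3
tool_pos: [0.5036, -0.1201, 0.0914]
orientation: [[0.87, 0.492, -0.001], [0.492, -0.87, -0.0], [-0.001, -0.001, -1.0]]
ft_force: [-4.1, 3.1, 1.5]
opening: 0.0194
finger_force: 21.6
```

```bash
python3 st.py
```

```text
t 27.3 rel -3.0 3.283 r 68.09 Frad 2.63 Ftan(cw) 4.39 Fz 1.54 z 0.0914 j [-13.   0. -11.  78.  -0. 137.] open 0.0194 Fxy tool [-2.1 -4.7]
```

Emit:
apply_moves([
  {"travel": [0.031,-0.16,0],"spin": 0,"fingers": -1},
  {"travel": [0.077,-0.315,0.003],"spin": 0,"fingers": -1},
  {"travel": [0.139,-0.465,0.004],"spin": 0,"fingers": -1},
  {"travel": [0.215,-0.61,0.005],"spin": 0,"fingers": -1},
  {"travel": [0.306,-0.744,0.006],"spin": 0,"fingers": -1},
  {"travel": [0.41,-0.87,0.008],"spin": 0,"fingers": -1},
  {"travel": [0.524,-0.983,0.009],"spin": 0,"fingers": -1},
  {"travel": [0.65,-1.086,0.01],"spin": 0,"fingers": -1},
])

```text
clock: 28.3
tool_pos: [0.5054, -0.0687, 0.0914]
orientation: [[0.87, 0.493, 0.0], [0.493, -0.87, -0.0], [-0.0, 0.0, -1.0]]
ft_force: [2.1, -5.4, -1.3]
opening: 0.0196
finger_force: 21.2
```

```bash
python3 st.py
```

```text
t 28.3 rel -2.215 4.068 r 66.13 Frad -3.97 Ftan(cw) -4.2 Fz -1.25 z 0.0914 j [ -8.  -1. -12.  78.  -0. 143.] open 0.0196 Fxy tool [-0.9  5.7]
```

Emit:
apply_moves([
  {"travel": [0.136,-0.089,0.002],"spin": 0,"fingers": -1},
  {"travel": [0.28,-0.164,0.003],"spin": 0,"fingers": -1},
  {"travel": [0.431,-0.225,0.003],"spin": 0,"fingers": -1},
  {"travel": [0.587,-0.27,0.004],"spin": 0,"fingers": -1},
  {"travel": [0.746,-0.3,0.005],"spin": 0,"fingers": -1},
  {"travel": [0.908,-0.312,0.006],"spin": 0,"fingers": -1},
  {"travel": [1.07,-0.31,0.007],"spin": 0,"fingers": -1},
  {"travel": [1.232,-0.29,0.008],"spin": 0,"fingers": -1},
])

```text
clock: 29.3
tool_pos: [0.542, -0.0347, 0.0909]
orientation: [[0.87, 0.492, -0.002], [0.492, -0.87, -0.001], [-0.002, -0.0, -1.0]]
ft_force: [-1.9, -5.3, -0.7]
opening: 0.0194
finger_force: 21.3
```

```bash
python3 st.py
```

```text
t 29.3 rel -1.429 4.854 r 64.24 Frad -4.17 Ftan(cw) -3.8 Fz -0.65 z 0.0909 j [ -4.   4.  -8.  78.  -0. 147.] open 0.0194 Fxy tool [-4.3  3.7]
```

```bash
python3 -c "
from arc import *
print(blend(4.9,5.35,(-2.4,.7),(-2.4,1.5)))
c=(-2.4,1.5);a=5.35
while a<6.5: print(round(a,2),((pos(a+.05,*c)-pos(a,*c))).round(3)[:2]);a+=.05"
```

```text
[{"travel": [0.09, 0.022, 0.001], "spin": 0, "fingers": -1}, {"travel": [0.178, 0.049, 0.002], "spin": 0, "fingers": -1}, {"travel": [0.265, 0.081, 0.003], "spin": 0, "fingers": -1}, {"travel": [0.35, 0.117, 0.004], "spin": 0, "fingers": -1}, {"travel": [0.434, 0.159, 0.005], "spin": 0, "fingers": -1}, {"travel": [0.515, 0.201, 0.005], "spin": 0, "fingers": -1}, {"travel": [0.594, 0.248, 0.006], "spin": 0, "fingers": -1}, {"travel": [0.67, 0.298, 0.007], "spin": 0, "fingers": -1}]
5.35 [0.065 0.049]
5.4 [0.062 0.052]
5.45 [0.06  0.055]
5.5 [0.057 0.058]
5.55 [0.054 0.061]
5.6 [0.051 0.063]
5.65 [0.048 0.066]
5.7 [0.044 0.068]
5.75 [0.041 0.07 ]
5.8 [0.037 0.072]
5.85 [0.034 0.074]
5.9 [0.03  0.076]
5.95 [0.026 0.077]
6.0 [0.022 0.078]
6.05 [0.018 0.079]
6.1 [0.014 0.08 ]
6.15 [0.01  0.081]
6.2 [0.006 0.081]
6.25 [0.002 0.081]
6.3 [-0.002  0.081]
6.35 [-0.006  0.081]
6.4 [-0.01   0.081]
6.45 [-0.014  0.08 ]
6.5 [-0.018  0.079]
```

Emit:
apply_moves([
  {"travel": [0.09,0.022,0],"spin": 0,"fingers": -1},
  {"travel": [0.178,0.05,0],"spin": 0,"fingers": -1},
  {"travel": [0.265,0.08,0.003],"spin": 0,"fingers": -1},
  {"travel": [0.35,0.117,0.003],"spin": 0,"fingers": -1},
  {"travel": [0.434,0.16,0.004],"spin": 0,"fingers": -1},
  {"travel": [0.515,0.2,0.005],"spin": 0,"fingers": -1},
  {"travel": [0.594,0.248,0.006],"spin": 0,"fingers": -1},
  {"travel": [0.67,0.298,0.007],"spin": 0,"fingers": -1},
])

```text
clock: 30.3
tool_pos: [0.5719, -0.0316, 0.0907]
orientation: [[0.87, 0.493, -0.0], [0.493, -0.87, 0.0], [0.0, -0.0, -1.0]]
ft_force: [-3.6, 1.5, 1.7]
opening: 0.0188
finger_force: 21.4
```

```bash
python3 st.py
```

```text
t 30.3 rel -0.952 5.331 r 62.68 Frad 1.17 Ftan(cw) -3.75 Fz 1.7 z 0.0907 j [ -3.   8.  -4.  79.   0. 147.] open 0.0188 Fxy tool [-2.4 -3.1]
```

Emit:
apply_moves([
  {"travel": [0.01,0.008,0],"spin": 0,"fingers": -1},
  {"travel": [0.02,0.016,0],"spin": 0,"fingers": -1},
  {"travel": [0.03,0.024,0],"spin": 0,"fingers": -1},
  {"travel": [0.04,0.03,0],"spin": 0,"fingers": -1},
  {"travel": [0.05,0.038,0],"spin": 0,"fingers": -1},
  {"travel": [0.06,0.045,0],"spin": 0,"fingers": -1},
  {"travel": [0.065,0.049,0],"spin": 0,"fingers": -1},
  {"travel": [0.065,0.049,0],"spin": 0,"fingers": -1},
])

```text
clock: 31.3
tool_pos: [0.5749, -0.0322, 0.0907]
orientation: [[0.87, 0.493, 0.0], [0.493, -0.87, 0.0], [0.0, -0.0, -1.0]]
ft_force: [-3.4, 2.4, 1.0]
opening: 0.0194
finger_force: 21.5
```

Emit:
apply_moves([
  {"travel": [0.01,0.008,0],"spin": 0,"fingers": -1},
  {"travel": [0.02,0.017,0],"spin": 0,"fingers": -1},
  {"travel": [0.03,0.025,0.001],"spin": 0,"fingers": -1},
  {"travel": [0.04,0.033,0.001],"spin": 0,"fingers": -1},
  {"travel": [0.05,0.042,0.001],"spin": 0,"fingers": -1},
  {"travel": [0.058,0.048,0.001],"spin": 0,"fingers": -1},
  {"travel": [0.062,0.052,0.001],"spin": 0,"fingers": -1},
  {"travel": [0.062,0.052,0.001],"spin": 0,"fingers": -1},
])

```text
clock: 32.3
tool_pos: [0.5781, -0.0328, 0.0907]
orientation: [[0.87, 0.493, 0.0], [0.493, -0.87, 0.0], [0.0, 0.0, -1.0]]
ft_force: [-2.9, 4.1, 1.8]
opening: 0.0195
finger_force: 21.5
```

```bash
python3 st.py
```

```text
t 32.3 rel -0.85 5.433 r 62.34 Frad 3.47 Ftan(cw) -3.58 Fz 1.77 z 0.0907 j [ -3.   9.  -3.  79.   0. 147.] open 0.0195 Fxy tool [-0.5 -5. ]
```

Emit:
apply_moves([
  {"travel": [0.01,0.007,0],"spin": 0,"fingers": -1},
  {"travel": [0.02,0.014,0],"spin": 0,"fingers": -1},
  {"travel": [0.03,0.021,0.001],"spin": 0,"fingers": -1},
  {"travel": [0.04,0.028,0.001],"spin": 0,"fingers": -1},
  {"travel": [0.05,0.035,0.001],"spin": 0,"fingers": -1},
  {"travel": [0.058,0.042,0.001],"spin": 0,"fingers": -1},
  {"travel": [0.062,0.047,0.001],"spin": 0,"fingers": -1},
  {"travel": [0.062,0.047,0.001],"spin": 0,"fingers": -1},
])

```text
clock: 33.3
tool_pos: [0.5811, -0.0334, 0.0906]
orientation: [[0.87, 0.492, -0.0], [0.492, -0.87, -0.0], [-0.0, 0.0, -1.0]]
ft_force: [-2.8, 1.3, 2.1]
opening: 0.0191
finger_force: 21.5
```

```bash
python3 st.py
```

```text
t 33.3 rel -0.801 5.482 r 62.43 Frad 0.61 Ftan(cw) -3.05 Fz 2.11 z 0.0906 j [ -3.   9.  -2.  79.  -0. 147.] open 0.0191 Fxy tool [-1.8 -2.5]
```

Emit:
apply_moves([
  {"travel": [0.01,0.01,0],"spin": 0,"fingers": -1},
  {"travel": [0.02,0.02,0],"spin": 0,"fingers": -1},
  {"travel": [0.03,0.03,0.001],"spin": 0,"fingers": -1},
  {"travel": [0.04,0.04,0.001],"spin": 0,"fingers": -1},
  {"travel": [0.05,0.05,0.001],"spin": 0,"fingers": -1},
  {"travel": [0.056,0.056,0.001],"spin": 0,"fingers": -1},
  {"travel": [0.06,0.06,0.001],"spin": 0,"fingers": -1},
  {"travel": [0.06,0.06,0.001],"spin": 0,"fingers": -1},
])

```text
clock: 34.3
tool_pos: [0.5844, -0.0343, 0.0906]
orientation: [[0.87, 0.492, -0.0], [0.492, -0.87, -0.0], [-0.0, 0.0, -1.0]]
ft_force: [-3.3, -0.1, -0.2]
opening: 0.0194
finger_force: 21.4
```

```bash
python3 st.py
```

```text
t 34.3 rel -0.747 5.536 r 62.41 Frad -1.01 Ftan(cw) -3.13 Fz -0.2 z 0.0906 j [ -3.  10.  -2.  79.  -0. 147.] open 0.0194 Fxy tool [-2.9 -1.6]
```

Still free. Continuing in small steps.

Emit:
apply_moves([
  {"travel": [0.01,0.01,0],"spin": 0,"fingers": -1},
  {"travel": [0.02,0.02,0],"spin": 0,"fingers": -1},
  {"travel": [0.03,0.032,0],"spin": 0,"fingers": -1},
  {"travel": [0.038,0.043,0],"spin": 0,"fingers": -1},
  {"travel": [0.045,0.052,0.001],"spin": 0,"fingers": -1},
  {"travel": [0.05,0.058,0.001],"spin": 0,"fingers": -1},
  {"travel": [0.055,0.064,0.001],"spin": 0,"fingers": -1},
  {"travel": [0.055,0.064,0.001],"spin": 0,"fingers": -1},
])

```text
clock: 35.3
tool_pos: [0.5876, -0.0353, 0.0906]
orientation: [[0.87, 0.493, -0.0], [0.493, -0.87, -0.0], [-0.0, -0.0, -1.0]]
ft_force: [-3.7, -0.9, 0.4]
opening: 0.019
finger_force: 21.4
```

```bash
python3 st.py
```

```text
t 35.3 rel -0.693 5.59 r 62.42 Frad -2.11 Ftan(cw) -3.14 Fz 0.43 z 0.0906 j [ -3.  10.  -1.  79.  -0. 147.] open 0.019 Fxy tool [-3.6 -1. ]
```

Emit:
apply_moves([
  {"travel": [0.008,0.012,0],"spin": 0,"fingers": -1},
  {"travel": [0.016,0.024,0],"spin": 0,"fingers": -1},
  {"travel": [0.024,0.036,0],"spin": 0,"fingers": -1},
  {"travel": [0.032,0.046,0],"spin": 0,"fingers": -1},
  {"travel": [0.038,0.056,0.001],"spin": 0,"fingers": -1},
  {"travel": [0.044,0.066,0.001],"spin": 0,"fingers": -1},
  {"travel": [0.047,0.07,0.001],"spin": 0,"fingers": -1},
  {"travel": [0.047,0.07,0.001],"spin": 0,"fingers": -1},
])

```text
clock: 36.3
tool_pos: [0.5907, -0.0367, 0.0906]
orientation: [[0.87, 0.493, 0.0], [0.493, -0.87, 0.0], [0.0, -0.0, -1.0]]
ft_force: [-3.6, 0.0, 0.5]
opening: 0.0193
finger_force: 21.4
```

```bash
python3 st.py
```

```text
t 36.3 rel -0.638 5.645 r 62.2 Frad -1.35 Ftan(cw) -3.3 Fz 0.53 z 0.0906 j [ -4.  10.  -1.  79.   0. 147.] open 0.0193 Fxy tool [-3.1 -1.8]
```

Emit:
apply_moves([
  {"travel": [0.008,0.012,0],"spin": 0,"fingers": -1},
  {"travel": [0.016,0.024,0],"spin": 0,"fingers": -1},
  {"travel": [0.024,0.036,0],"spin": 0,"fingers": -1},
  {"travel": [0.032,0.046,0],"spin": 0,"fingers": -1},
  {"travel": [0.038,0.056,0.001],"spin": 0,"fingers": -1},
  {"travel": [0.044,0.066,0.001],"spin": 0,"fingers": -1},
  {"travel": [0.046,0.07,0.001],"spin": 0,"fingers": -1},
  {"travel": [0.046,0.07,0.001],"spin": 0,"fingers": -1},
])

```text
clock: 37.3
tool_pos: [0.5936, -0.0383, 0.0905]
orientation: [[0.87, 0.493, 0.0], [0.493, -0.87, 0.0], [0.0, -0.0, -1.0]]
ft_force: [-2.6, 2.2, 1.1]
opening: 0.0192
finger_force: 21.4
```

```bash
python3 st.py
```

```text
t 37.3 rel -0.585 5.698 r 62.02 Frad 0.82 Ftan(cw) -3.31 Fz 1.1 z 0.0905 j [ -4.  11.  -0.  79.   0. 147.] open 0.0192 Fxy tool [-1.2 -3.2]
```

Emit:
apply_moves([
  {"travel": [0.008,0.012,0],"spin": 0,"fingers": -1},
  {"travel": [0.016,0.024,0],"spin": 0,"fingers": -1},
  {"travel": [0.024,0.036,0],"spin": 0,"fingers": -1},
  {"travel": [0.03,0.046,0],"spin": 0,"fingers": -1},
  {"travel": [0.036,0.056,0.001],"spin": 0,"fingers": -1},
  {"travel": [0.042,0.066,0.001],"spin": 0,"fingers": -1},
  {"travel": [0.045,0.07,0.001],"spin": 0,"fingers": -1},
  {"travel": [0.045,0.07,0.001],"spin": 0,"fingers": -1},
])

```text
clock: 38.3
tool_pos: [0.5966, -0.0399, 0.0905]
orientation: [[0.87, 0.493, 0.0], [0.493, -0.87, 0.0], [0.0, 0.0, -1.0]]
ft_force: [-2.8, 2.5, 1.9]
opening: 0.0191
finger_force: 21.4
```

```bash
python3 st.py
```

```text
t 38.3 rel -0.531 5.752 r 61.94 Frad 0.78 Ftan(cw) -3.69 Fz 1.93 z 0.0905 j [ -4.  11.   0.  79.   0. 147.] open 0.0191 Fxy tool [-1.3 -3.6]
```

Emit:
apply_moves([
  {"travel": [0.008,0.012,0],"spin": 0,"fingers": -1},
  {"travel": [0.016,0.024,0],"spin": 0,"fingers": -1},
  {"travel": [0.022,0.036,0],"spin": 0,"fingers": -1},
  {"travel": [0.028,0.046,0],"spin": 0,"fingers": -1},
  {"travel": [0.034,0.056,0.001],"spin": 0,"fingers": -1},
  {"travel": [0.038,0.066,0.001],"spin": 0,"fingers": -1},
  {"travel": [0.042,0.071,0.001],"spin": 0,"fingers": -1},
  {"travel": [0.042,0.071,0.001],"spin": 0,"fingers": -1},
])

```text
clock: 39.3
tool_pos: [0.5994, -0.0416, 0.0904]
orientation: [[0.87, 0.493, 0.0], [0.493, -0.87, -0.0], [0.0, 0.0, -1.0]]
ft_force: [-2.9, 2.5, 1.2]
opening: 0.0195
finger_force: 21.4
```

```bash
python3 st.py
```

```text
t 39.3 rel -0.477 5.806 r 61.94 Frad 0.59 Ftan(cw) -3.83 Fz 1.23 z 0.0904 j [ -4.  12.   1.  79.  -0. 147.] open 0.0195 Fxy tool [-1.3 -3.7]
```

Emit:
apply_moves([
  {"travel": [0.007,0.012,0],"spin": 0,"fingers": -1},
  {"travel": [0.014,0.024,0],"spin": 0,"fingers": -1},
  {"travel": [0.02,0.036,0],"spin": 0,"fingers": -1},
  {"travel": [0.026,0.046,0],"spin": 0,"fingers": -1},
  {"travel": [0.03,0.056,0.001],"spin": 0,"fingers": -1},
  {"travel": [0.034,0.066,0.001],"spin": 0,"fingers": -1},
  {"travel": [0.038,0.073,0.001],"spin": 0,"fingers": -1},
  {"travel": [0.038,0.073,0.001],"spin": 0,"fingers": -1},
])

```text
clock: 40.3
tool_pos: [0.6021, -0.0434, 0.0903]
orientation: [[0.87, 0.492, -0.0], [0.492, -0.87, -0.0], [-0.0, 0.0, -1.0]]
ft_force: [-1.6, 1.4, 2.1]
opening: 0.0193
finger_force: 21.4
```

```bash
python3 st.py
```

```text
t 40.3 rel -0.425 5.858 r 61.96 Frad 0.18 Ftan(cw) -2.13 Fz 2.09 z 0.0903 j [ -4.  12.   1.  79.  -0. 146.] open 0.0193 Fxy tool [-0.8 -2. ]
```

Emit:
apply_moves([
  {"travel": [0.007,0.012,0],"spin": 0,"fingers": -1},
  {"travel": [0.014,0.024,0],"spin": 0,"fingers": -1},
  {"travel": [0.019,0.036,0],"spin": 0,"fingers": -1},
  {"travel": [0.024,0.047,0],"spin": 0,"fingers": -1},
  {"travel": [0.028,0.058,0.001],"spin": 0,"fingers": -1},
  {"travel": [0.032,0.068,0.001],"spin": 0,"fingers": -1},
  {"travel": [0.035,0.075,0.001],"spin": 0,"fingers": -1},
  {"travel": [0.035,0.075,0.001],"spin": 0,"fingers": -1},
])

```text
clock: 41.3
tool_pos: [0.6048, -0.0453, 0.0903]
orientation: [[0.87, 0.493, -0.0], [0.493, -0.87, -0.0], [-0.0, 0.0, -1.0]]
ft_force: [-3.5, 1.1, 0.4]
opening: 0.0195
finger_force: 21.4
```

```bash
python3 st.py
```

```text
t 41.3 rel -0.372 5.911 r 62.03 Frad -1.34 Ftan(cw) -3.46 Fz 0.44 z 0.0903 j [ -4.  12.   2.  79.  -0. 146.] open 0.0195 Fxy tool [-2.6 -2.7]
```

Emit:
apply_moves([
  {"travel": [0.005,0.012,0],"spin": 0,"fingers": -1},
  {"travel": [0.01,0.024,0],"spin": 0,"fingers": -1},
  {"travel": [0.014,0.036,0],"spin": 0,"fingers": -1},
  {"travel": [0.018,0.047,0],"spin": 0,"fingers": -1},
  {"travel": [0.022,0.058,0.001],"spin": 0,"fingers": -1},
  {"travel": [0.025,0.068,0.001],"spin": 0,"fingers": -1},
  {"travel": [0.027,0.076,0.001],"spin": 0,"fingers": -1},
  {"travel": [0.027,0.076,0.001],"spin": 0,"fingers": -1},
])

```text
clock: 42.3
tool_pos: [0.6073, -0.0474, 0.0903]
orientation: [[0.87, 0.493, 0.0], [0.493, -0.87, -0.0], [0.0, 0.0, -1.0]]
ft_force: [-3.9, 0.6, 0.6]
opening: 0.0195
finger_force: 21.3
```

```bash
python3 st.py
```

```text
t 42.3 rel -0.319 5.964 r 61.96 Frad -2.11 Ftan(cw) -3.36 Fz 0.56 z 0.0903 j [ -4.  13.   2.  79.  -0. 146.] open 0.0195 Fxy tool [-3.1 -2.5]
```

Emit:
apply_moves([
  {"travel": [0.003,0.012,0],"spin": 0,"fingers": -1},
  {"travel": [0.006,0.024,0],"spin": 0,"fingers": -1},
  {"travel": [0.009,0.036,0],"spin": 0,"fingers": -1},
  {"travel": [0.012,0.047,0],"spin": 0,"fingers": -1},
  {"travel": [0.014,0.058,0.001],"spin": 0,"fingers": -1},
  {"travel": [0.016,0.068,0.001],"spin": 0,"fingers": -1},
  {"travel": [0.018,0.078,0.001],"spin": 0,"fingers": -1},
  {"travel": [0.018,0.078,0.001],"spin": 0,"fingers": -1},
])

```text
clock: 43.3
tool_pos: [0.6096, -0.0497, 0.0903]
orientation: [[0.87, 0.493, 0.0], [0.493, -0.87, 0.0], [0.0, 0.0, -1.0]]
ft_force: [-2.0, 1.4, 0.8]
opening: 0.0193
finger_force: 21.4
```

```bash
python3 st.py
```

```text
t 43.3 rel -0.267 6.016 r 61.81 Frad -0.43 Ftan(cw) -2.41 Fz 0.8 z 0.0903 j [ -5.  13.   2.  79.   0. 146.] open 0.0193 Fxy tool [-1.1 -2.2]
```

Emit:
apply_moves([
  {"travel": [0.003,0.012,0],"spin": 0,"fingers": -1},
  {"travel": [0.006,0.024,0],"spin": 0,"fingers": -1},
  {"travel": [0.009,0.036,0],"spin": 0,"fingers": -1},
  {"travel": [0.012,0.047,0],"spin": 0,"fingers": -1},
  {"travel": [0.014,0.058,0.001],"spin": 0,"fingers": -1},
  {"travel": [0.016,0.068,0.001],"spin": 0,"fingers": -1},
  {"travel": [0.018,0.078,0.001],"spin": 0,"fingers": -1},
  {"travel": [0.018,0.078,0.001],"spin": 0,"fingers": -1},
])

```text
clock: 44.3
tool_pos: [0.6117, -0.0521, 0.0903]
orientation: [[0.87, 0.493, 0.0], [0.493, -0.87, 0.0], [0.0, 0.0, -1.0]]
ft_force: [-1.6, 4.0, 1.5]
opening: 0.0191
finger_force: 21.4
```

```bash
python3 st.py
```

```text
t 44.3 rel -0.216 6.068 r 61.69 Frad 1.59 Ftan(cw) -4.05 Fz 1.49 z 0.0903 j [ -5.  13.   3.  79.   0. 146.] open 0.0191 Fxy tool [ 0.6 -4.3]
```

Emit:
apply_moves([
  {"travel": [0.003,0.012,0],"spin": 0,"fingers": -1},
  {"travel": [0.006,0.024,0],"spin": 0,"fingers": -1},
  {"travel": [0.01,0.036,0],"spin": 0,"fingers": -1},
  {"travel": [0.013,0.047,0],"spin": 0,"fingers": -1},
  {"travel": [0.016,0.058,0.001],"spin": 0,"fingers": -1},
  {"travel": [0.018,0.068,0.001],"spin": 0,"fingers": -1},
  {"travel": [0.02,0.078,0.001],"spin": 0,"fingers": -1},
  {"travel": [0.02,0.078,0.001],"spin": 0,"fingers": -1},
])

```text
clock: 45.3
tool_pos: [0.6139, -0.0545, 0.0901]
orientation: [[0.87, 0.492, -0.0], [0.492, -0.87, -0.0], [-0.0, 0.0, -1.0]]
ft_force: [-2.1, 2.8, 1.3]
opening: 0.02
finger_force: 21.5
```

```bash
python3 st.py
```

```text
t 45.3 rel -0.163 6.12 r 61.7 Frad 0.25 Ftan(cw) -3.5 Fz 1.26 z 0.0901 j [ -5.  14.   3.  79.  -0. 145.] open 0.02 Fxy tool [-0.4 -3.5]
```

Emit:
apply_moves([
  {"travel": [0.003,0.012,0],"spin": 0,"fingers": -1},
  {"travel": [0.006,0.024,0],"spin": 0,"fingers": -1},
  {"travel": [0.009,0.036,0],"spin": 0,"fingers": -1},
  {"travel": [0.011,0.048,0],"spin": 0,"fingers": -1},
  {"travel": [0.013,0.06,0.001],"spin": 0,"fingers": -1},
  {"travel": [0.014,0.07,0.001],"spin": 0,"fingers": -1},
  {"travel": [0.015,0.08,0.001],"spin": 0,"fingers": -1},
  {"travel": [0.015,0.08,0.001],"spin": 0,"fingers": -1},
])

```text
clock: 46.3
tool_pos: [0.6153, -0.056, 0.0899]
orientation: [[0.87, 0.493, -0.002], [0.493, -0.87, 0.002], [-0.0, -0.002, -1.0]]
ft_force: [-5.2, 7.4, 2.3]
opening: 0.0192
finger_force: 21.8
```

```bash
python3 st.py
```

```text
t 46.3 rel -0.129 6.155 r 61.83 Frad 0.44 Ftan(cw) -9.0 Fz 2.33 z 0.0899 j [ -5.  14.   4.  80.   0. 145.] open 0.0192 Fxy tool [-0.9 -9. ]
```

The tangential force jumped from 3.5 to 9 N and the motion lagged, so the stop has probably been felt. I'll confirm with a half-millimetre nudge.

Emit:
apply_moves([
  {"travel": [0,0.004,0],"spin": 0,"fingers": -1},
  {"travel": [0.001,0.008,0],"spin": 0,"fingers": -1},
  {"travel": [0.001,0.012,0],"spin": 0,"fingers": -1},
  {"travel": [0.001,0.012,0],"spin": 0,"fingers": -1},
  {"travel": [0.001,0.012,0],"spin": 0,"fingers": -1},
  {"travel": [0.001,0.012,0],"spin": 0,"fingers": -1},
  {"travel": [0.001,0.012,0],"spin": 0,"fingers": -1},
  {"travel": [0.001,0.012,0],"spin": 0,"fingers": -1},
])

```text
clock: 47.3
tool_pos: [0.6155, -0.0563, 0.0899]
orientation: [[0.87, 0.493, -0.002], [0.493, -0.87, 0.002], [-0.0, -0.003, -1.0]]
ft_force: [-4.9, 7.8, 2.9]
opening: 0.0191
finger_force: 21.9
```

```bash
python3 st.py
```

```text
t 47.3 rel -0.124 6.159 r 61.86 Frad 0.91 Ftan(cw) -9.19 Fz 2.89 z 0.0899 j [ -5.  14.   4.  80.   0. 145.] open 0.0191 Fxy tool [-0.4 -9.2]
```

Emit:
apply_moves([
  {"travel": [0.001,0.005,0],"spin": 0,"fingers": -1},
  {"travel": [0.001,0.01,0],"spin": 0,"fingers": -1},
  {"travel": [0.002,0.015,0],"spin": 0,"fingers": -1},
  {"travel": [0.002,0.018,0],"spin": 0,"fingers": -1},
  {"travel": [0.002,0.018,0],"spin": 0,"fingers": -1},
  {"travel": [0.002,0.018,0],"spin": 0,"fingers": -1},
  {"travel": [0.002,0.018,0],"spin": 0,"fingers": -1},
  {"travel": [0.002,0.018,0],"spin": 0,"fingers": -1},
])

```text
clock: 48.3
tool_pos: [0.6158, -0.0566, 0.0899]
orientation: [[0.87, 0.493, -0.002], [0.493, -0.87, 0.002], [-0.0, -0.003, -1.0]]
ft_force: [-6.1, 9.6, 3.4]
opening: 0.0195
finger_force: 22.0
```

```bash
python3 st.py
```

```text
t 48.3 rel -0.117 6.166 r 61.89 Frad 0.99 Ftan(cw) -11.3 Fz 3.4 z 0.0899 j [ -5.  14.   4.  80.   0. 145.] open 0.0195 Fxy tool [ -0.5 -11.3]
```

The stop is confirmed (11 N, no motion). I'll unload within the crank's play, open, and lift clear.

Emit:
apply_moves([
  {"travel": [0,-0.02,0],"spin": 0,"fingers": -1},
  {"travel": [0,-0.05,0],"spin": 0,"fingers": -1},
  {"travel": [0,-0.07,0],"spin": 0,"fingers": -1},
  {"travel": [0,-0.07,0],"spin": 0,"fingers": -1},
  {"travel": [0,-0.07,0],"spin": 0,"fingers": -0.5},
  {"travel": [0,-0.07,0],"spin": 0,"fingers": -0.2},
  {"travel": [0,-0.07,0],"spin": 0,"fingers": 0},
  {"travel": [0,-0.07,0],"spin": 0,"fingers": 0},
])

```text
clock: 49.3
tool_pos: [0.6155, -0.0557, 0.0903]
orientation: [[0.87, 0.492, 0.001], [0.492, -0.87, -0.0], [0.0, 0.001, -1.0]]
ft_force: [0.5, -0.5, 0.3]
opening: 0.0431
finger_force: 0.0
```

Emit:
apply_moves([
  {"travel": [0,0,-0.1],"spin": 0,"fingers": 0},
  {"travel": [0,0,-0.4],"spin": 0,"fingers": 0},
  {"travel": [0,0,-0.8],"spin": 0,"fingers": 0},
  {"travel": [0,0,-1.3],"spin": 0,"fingers": 0},
  {"travel": [-0.4,0,-1.7],"spin": 0,"fingers": 0},
  {"travel": [-0.9,0,-1.9],"spin": 0,"fingers": 0},
  {"travel": [-1.4,0,-2.0],"spin": 0,"fingers": 0},
  {"travel": [-1.5,0,-2.0],"spin": 0,"fingers": 0},
])

```text
clock: 50.3
tool_pos: [0.5621, -0.0858, 0.1716]
orientation: [[0.871, 0.492, 0.002], [0.492, -0.871, -0.0], [0.001, 0.001, -1.0]]
ft_force: [0.0, 0.2, 0.5]
opening: 0.043
finger_force: 0.0
```

```bash
python3 - <<'E'
from h import *
s=observe();print(s['tool_pos'],s['clock'],s['ft_force'],s['opening'])
im=camera('wrist')
cv2.imwrite('pics/w5c.png',cv2.convertScaleAbs(cv2.resize(im[50:350,140:420],None,fx=2,fy=2,interpolation=cv2.INTER_CUBIC),alpha=1.5))
E
```

```text
[ 0.56213011 -0.08579783  0.17155914] 50.3 [0.02339638 0.21002106 0.48009677] 0.042973336503506536
```

View pics/w5c.png

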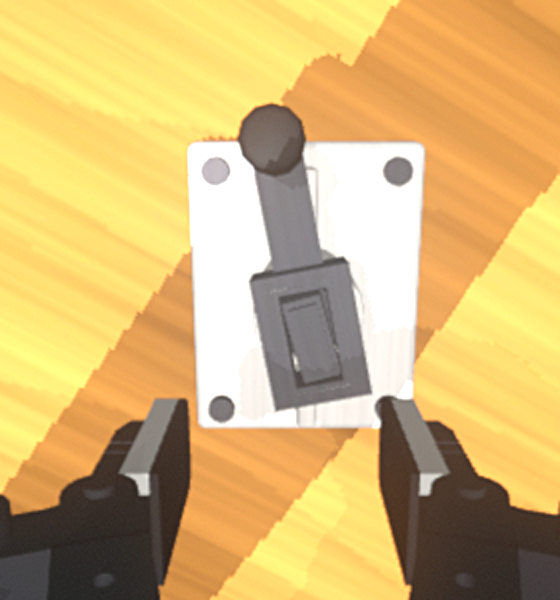

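The crank sits level on the tang at crop (312,335), with the tang top flush. The arm is clear of it, so I'm handing in.

```bash
python3 -c "
from plant import ticket
print(ticket.job_done())"
```

```text
the job is handed in; nothing more can be done
None
```

The job is handed in: I fitted the crank home, wound the tap forward and back twice and then on until it stopped dead (11 N at the grip, no further motion), and left the crank level on the tang with the gripper clear at 50 s. The hand-in returned no verdict, and I did not re-check the other things on the counter.

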